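# Load the calibrator vials in reverse order

## Robot

A 6-joint arm with a two-finger parallel gripper is mounted at the origin on a cart in front of the work surface, level with it; the furniture and walls round the work are solid. World frame = base frame: x ahead of the robot, y to its left, z up, the work surface at z = 0. Lengths are in m, angles in degrees, forces in N, time in s.
With the tool pointing down it reaches from about 0.35 to 0.875 m from the base axis. Payload 4.2 kg.
Tool frame: the origin (TCP) lies midway between the tips of the shut fingers; the grasp point (between the pads) lies 19 mm behind it; z points along the fingers, y is the line along which they close (so a half turn about z gives the same grasp; the last joint's range is limited). The gripper opens to 87 mm and grips with 3 to 60 N. Pads are 19 mm wide; open, the fingers measure 117 mm over their backs; the gripper's body (75 mm by 190 mm) begins 51 mm behind the grasp point.
Start: joints at [-52.047, 22.042, 0.453, 0, -68.411, -14.817], TCP at [0.246, -0.575, 0.223] pointing down, gripper open.
Joint ranges: [-179.83, 179.83], [-69.29, 118.12], [-61.27, 80.66], [-181.25, 117.63], [-171.15, -9.14], [-177.46, 177.46]. Speed limits (degrees/s): [159.86, 159.86, 180, 180, 180, 180].

## Interface

Orientations are given as a 3x3 rotation matrix whose columns are the frame's x, y, z axes.
In Python, from station import sense, capture, camera_params, finish_job gives the robot as it stands.
- The arm moves only by the tool drive_tool, never from a script. Its argument "rows" is a list of rows, each an object of numbers: "tx", "ty", "tz": the shift along the tool's x, y, z in cm; "ax", "ay", "az": the turn, a rotation vector about the tool's x, y, z in rad; "claw": the finger opening in cm, from 0 to 8.7. In form: [{"tx": .., "ty": .., "tz": .., "ax": .., "ay": .., "az": .., "claw": ..}, ...]. A call has 1 to 10 rows; each row shifts and turns the commanded pose from where the row before left it, along the tool's axes as they then stand; what a row does not reach is not made up. A row lasts 1/12 s, in which the tool goes at most 41.7 mm and 7.16 degrees, less where a joint would pass 70% of its speed; a pose out of reach is approached as far as the arm can. A call with a gripper value outside its range is refused whole. The fingers move at their own pace and stop on an object; the grip force is fixed at half the most. Time passes only in rows, so rows that do not move let the fingers close. It gives the time, the measured TCP pose, the force, the opening and the grip force at its end, in the units of the state.
- sense(): the state, without advancing time (a new reading comes with each control period).
- capture(name): name is "scene" or "top"; returns (picture, depth): 480x640x3 uint8, red, green, blue; 480x640 float32, m along the optical axis (not along the pixel's ray), 0 where there is no reading.
- camera_params(name): a dict with "intrinsics" (3x3 intrinsics, pixels), "R" (3x3) and "t" (3): a world point X has camera coordinates R X + t. Camera axes: x right, y down, z forward; pixel columns grow to the right and rows downward; lengths in m; the calibration is good to about 2 mm. A picture is of the moment at which its call begins. camera_params takes no time and is no camera call.
- finish_job(): hands the job in; it is judged then, once.
The state is a dict: "time_s": time; "joints": joint angles; "joint_velocities": joint speeds; "effort": joint torques, N m; "tcp_pos": TCP position; "ee_rot": TCP orientation; "wrist_force": force on the tool from outside, world axes, zero at the start; "moment": the same for the moment, N m; "gripper_width": opening from 0.0 (shut) to 1.0 (fully open); "gripper_force": force on a finger pad.
Only numpy, scipy, OpenCV 4.12 (cv2) and the standard library are available. Lean on these libraries where they do the work, as an engineer would, in place of code of your own. Each camera call takes 0.05 s, during which the arm holds its last target. There are 200 camera calls.

## Task

Move the four calibrator vials from the grey tray into the wells of the teal loading rack, one vial to a well, in reverse order: the vial that starts next to the tray's black end block goes into the well farthest from the rack's black end block, the next vial into the next well, and so on, so that the last one ends up next to the rack's black block. Each vial must end standing upright on the bottom of its well, and none may be knocked over on the way.

Things in the scene. Friction and masses are not known exactly. Their poses are not given: they have to be found in the camera images.
- tray: Grey carrying tray in which the four vials start. 56 x 182 mm (x, y), fixed. Black end block, 26 mm high, at its +y end. Origin: centre of its underside, z up. Four places in a row at x = 0, y = -60, -20, +20, +60 mm (+60 is next to the black block). Its floor is 6 mm above its origin; the low rails on its sides reach 10 mm.
- rack: Teal loading rack with four empty round wells, the destination. 56 x 182 mm (x, y), fixed. Black end block, 26 mm high, at its +y end. Origin: centre of its underside, z up. Four places in a row at x = 0, y = -60, -20, +20, +60 mm (+60 is next to the black block). Its top is 16 mm above its origin; the wells are 30 mm wide and 10 mm deep (floor 6 mm above the origin), with a 2 mm chamfer.
- adapter_red: Fixed red plastic ring, 35 mm outside, 26 mm inside, 10 mm high, on the tray's floor at one of its four places (which varies). It shows where the red-capped vial started. Origin at the centre of its underside.
- adapter_purple: Fixed purple plastic ring, 35 mm outside, 26 mm inside, 10 mm high, on the tray's floor at one of its four places (which varies). It shows where the purple-capped vial started. Origin at the centre of its underside.
- adapter_blue: Fixed blue plastic ring, 35 mm outside, 26 mm inside, 10 mm high, on the tray's floor at one of its four places (which varies). It shows where the blue-capped vial started. Origin at the centre of its underside.
- adapter_yellow: Fixed yellow plastic ring, 35 mm outside, 26 mm inside, 10 mm high, on the tray's floor at one of its four places (which varies). It shows where the yellow-capped vial started. Origin at the centre of its underside.
- vial_red_mid (a point): Brown glass calibrator vial with a red cap on a white neck, loose, about 14 to 24 g, 22 mm in diameter, 45 mm high; starts upright in the red ring with its foot on the tray's floor. This point is on its axis half-way up (22.5 mm above its foot), z along the axis. Grip it 12 to 35 mm above its foot (the cap gives no hold).
- vial_purple_mid (a point): Brown glass calibrator vial with a purple cap on a white neck, loose, about 14 to 24 g, 22 mm in diameter, 45 mm high; starts upright in the purple ring with its foot on the tray's floor. This point is on its axis half-way up (22.5 mm above its foot), z along the axis. Grip it 12 to 35 mm above its foot (the cap gives no hold).
- vial_blue_mid (a point): Brown glass calibrator vial with a blue cap on a white neck, loose, about 14 to 24 g, 22 mm in diameter, 45 mm high; starts upright in the blue ring with its foot on the tray's floor. This point is on its axis half-way up (22.5 mm above its foot), z along the axis. Grip it 12 to 35 mm above its foot (the cap gives no hold).
- vial_yellow_mid (a point): Brown glass calibrator vial with a yellow cap on a white neck, loose, about 14 to 24 g, 22 mm in diameter, 45 mm high; starts upright in the yellow ring with its foot on the tray's floor. This point is on its axis half-way up (22.5 mm above its foot), z along the axis. Grip it 12 to 35 mm above its foot (the cap gives no hold).
Mind the look-alikes: they are no part of the job. Leave any green or orange look-alike of the part that bears vial_red_mid alone.

How it is judged (in metres and radians):
At the end, for the whole second after the job is handed in: Each vial stands free, upright (0.15 rad) and at rest on the floor of its well (middle 24 to 33 mm above the rack's underside, within 8 mm of the well's centre along each axis): the vial whose ring is at y = +60, +20, -20, -60 mm on the tray is in the well at y = -60, -20, +20, +60 mm of the rack (((y of adapter_red in the frame of tray between -0.07 and -0.05 m and y of vial_red_mid in the frame of rack between 0.052 and 0.068 m) or (y of adapter_red in the frame of tray between -0.03 and -0.01 m and y of vial_red_mid in the frame of rack between 0.012 and 0.028 m) or (y of adapter_red in the frame of tray between 0.01 and 0.03 m and y of vial_red_mid in the frame of rack between -0.028 and -0.012 m) or (y of adapter_red in the frame of tray between 0.05 and 0.07 m and y of vial_red_mid in the frame of rack between -0.068 and -0.052 m)) and x of vial_red_mid in the frame of rack between -0.008 and 0.008 m and z of vial_red_mid in the frame of rack between 0.024 and 0.033 m and angle between each of vial_red_mid, vial_purple_mid, vial_blue_mid, vial_yellow_mid's own z axis and vertical below 0.15 rad and linear speed of each of vial_red, vial_purple, vial_blue, vial_yellow below 0.02 m/s and ((y of adapter_purple in the frame of tray between -0.07 and -0.05 m and y of vial_purple_mid in the frame of rack between 0.052 and 0.068 m) or (y of adapter_purple in the frame of tray between -0.03 and -0.01 m and y of vial_purple_mid in the frame of rack between 0.012 and 0.028 m) or (y of adapter_purple in the frame of tray between 0.01 and 0.03 m and y of vial_purple_mid in the frame of rack between -0.028 and -0.012 m) or (y of adapter_purple in the frame of tray between 0.05 and 0.07 m and y of vial_purple_mid in the frame of rack between -0.068 and -0.052 m)) and x of vial_purple_mid in the frame of rack between -0.008 and 0.008 m and z of vial_purple_mid in the frame of rack between 0.024 and 0.033 m and ((y of adapter_blue in the frame of tray between -0.07 and -0.05 m and y of vial_blue_mid in the frame of rack between 0.052 and 0.068 m) or (y of adapter_blue in the frame of tray between -0.03 and -0.01 m and y of vial_blue_mid in the frame of rack between 0.012 and 0.028 m) or (y of adapter_blue in the frame of tray between 0.01 and 0.03 m and y of vial_blue_mid in the frame of rack between -0.028 and -0.012 m) or (y of adapter_blue in the frame of tray between 0.05 and 0.07 m and y of vial_blue_mid in the frame of rack between -0.068 and -0.052 m)) and x of vial_blue_mid in the frame of rack between -0.008 and 0.008 m and z of vial_blue_mid in the frame of rack between 0.024 and 0.033 m and ((y of adapter_yellow in the frame of tray between -0.07 and -0.05 m and y of vial_yellow_mid in the frame of rack between 0.052 and 0.068 m) or (y of adapter_yellow in the frame of tray between -0.03 and -0.01 m and y of vial_yellow_mid in the frame of rack between 0.012 and 0.028 m) or (y of adapter_yellow in the frame of tray between 0.01 and 0.03 m and y of vial_yellow_mid in the frame of rack between -0.028 and -0.012 m) or (y of adapter_yellow in the frame of tray between 0.05 and 0.07 m and y of vial_yellow_mid in the frame of rack between -0.068 and -0.052 m)) and x of vial_yellow_mid in the frame of rack between -0.008 and 0.008 m and z of vial_yellow_mid in the frame of rack between 0.024 and 0.033 m); the robot touches nothing.
It fails at once if a vial is knocked over (angle between any of vial_red_mid, vial_purple_mid, vial_blue_mid, vial_yellow_mid's own z axis and vertical above 0.9 rad).
It also fails if it takes over 109 s, if anything falls off the work surface, if the arm or the gripper's body presses on something with over 40 N, if the wrist force passes 120 N, or if a joint passes its speed limit or range.

## Working session

There is one attempt and no reset: what is moved stays moved. The work goes in short steps, Python scripts to look and compute and a tool call to move; the robot and the scene stay as the last step left them, time stands still between calls to the robot, and variables do not carry over. Pictures are saved under pics/ and viewed, at most 14 in all, crops included, and the job is handed in when it is done.

Besides the shell and the picture viewer there is one more tool, called after "Emit:" by a JSON object that holds its "op" and its "data", one argument or row to a line. drive_tool: Moves the arm, as the interface text tells. Its arguments: {"type":"object","properties":{"rows":{"type":"array"}},"required":["rows"]}

```bash
mkdir -p pics
python3 - <<'E'
from station import *
import cv2,numpy as np
np.set_printoptions(precision=4,suppress=True)
for n in("scene","top"):
    p,d=capture(n); cv2.imwrite(f"pics/{n}0.png",p[:,:,::-1]); np.savez(f"{n}0.npz",p=p,d=d)
    c=camera_params(n); print(n,c["intrinsics"],c["R"],c["t"])
print(sense())
E
```

```text
scene [[594.3589   0.     317.3588]
 [  0.     594.3589 238.7771]
 [  0.       0.       1.    ]] [[ 0.6912 -0.7227  0.0005]
 [-0.3405 -0.3264 -0.8818]
 [ 0.6374  0.6093 -0.4717]] [-0.3342  0.2034  0.7251]
top [[569.7112   0.     323.6699]
 [  0.     569.7112 237.8078]
 [  0.       0.       1.    ]] [[ 0.0155 -0.9994 -0.0296]
 [-0.9896 -0.0111 -0.1436]
 [ 0.1432  0.0315 -0.9892]] [0.0125 0.5212 1.0987]
{'time_s': 0.1, 'joints': array([-52.0482,  22.088 ,   0.3884,  -0.0224, -68.4119, -14.8177]), 'joint_velocities': array([ 0.0189, -0.0715,  0.0612,  0.1423,  0.0042, -0.0197]), 'effort': array([ -0.0004, -39.1691,  18.7934,   4.2319,   0.0134,  -0.0001]), 'tcp_pos': array([ 0.2454, -0.5743,  0.2216]), 'ee_rot': array([[-0.9196, -0.3928, -0.0009],
       [-0.3928,  0.9196,  0.0018],
       [ 0.0001,  0.002 , -1.    ]]), 'wrist_force': array([-0.8241, -0.1266,  0.5742]), 'moment': array([-0.0046, -0.0079,  0.0215]), 'gripper_force': 0.0, 'gripper_width': 0.9992978528424267}
```

View pics/scene0.png

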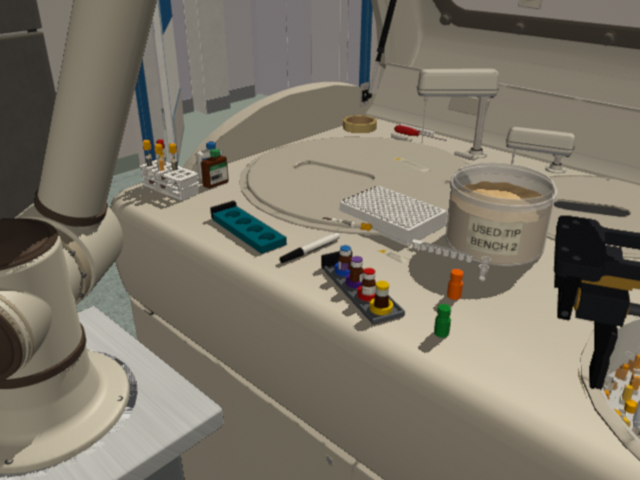

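View pics/top0.png

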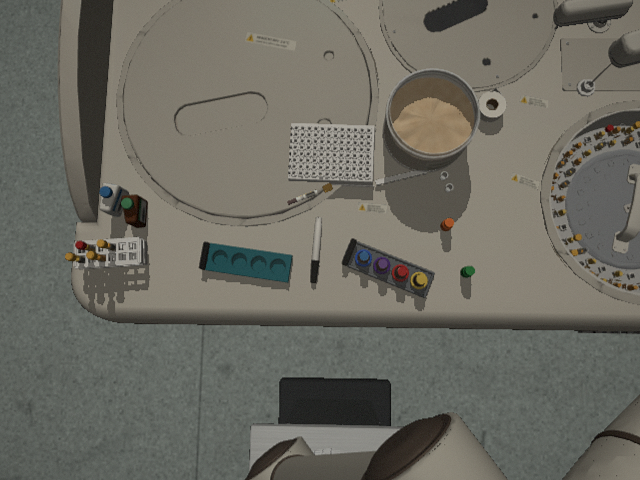

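Choice, in the top view: the wanted vials are blue (363,257), purple (382,265), red (401,271) and yellow (420,280), all in the grey tray with its black block at (350,250). These could be mistaken for them and will be left alone:
- orange look-alike (447,224)
- green look-alike (467,271)
- tubes at the left (80–105,245–257)
- bottles (110,195) and (130,205)
- reagents in the right carousel

The teal rack is at (250,262), with its black block at the left (205,255).

```bash
cat > h.py <<'E'
import numpy as np,cv2
from station import *
np.set_printoptions(precision=4,suppress=True)
P={n:camera_params(n) for n in("scene","top")}
def ray(n,u,v):
    c=P[n]; d=c["R"].T@np.linalg.inv(c["intrinsics"])@np.array([u,v,1.]); return -c["R"].T@c["t"],d
def onz(n,u,v,z):
    o,d=ray(n,u,v); return o+d*(z-o[2])/d[2]
def tri(a,b):  # two-view point and miss distance
    (o1,d1),(o2,d2)=ray("top",*a),ray("scene",*b)
    s=np.linalg.lstsq(np.c_[d1,-d2],o2-o1,rcond=None)[0]; p,q=o1+s[0]*d1,o2+s[1]*d2
    return (p+q)/2,np.linalg.norm(p-q)
def cloud(n,d):
    v,u=np.mgrid[:480,:640]; c=P[n]
    X=np.linalg.inv(c["intrinsics"])@np.stack([u.ravel(),v.ravel(),np.ones(u.size)])*d.ravel()
    return ((X.T-c["t"])@c["R"]).reshape(480,640,3)
HUE={"red":[(0,6),(172,180)],"purple":[(128,160)],"blue":[(104,124)],"yellow":[(20,34)]}
def mask(p,col,box,smin=120,vmin=60):
    h=cv2.cvtColor(p,cv2.COLOR_RGB2HSV); m=np.zeros(h.shape[:2],bool)
    rs=HUE.get(col) or [(84,98)]
    for a,b in rs: m|=(h[...,0]>=a)&(h[...,0]<=b)
    m&=(h[...,1]>smin)&(h[...,2]>vmin); x0,y0,x1,y1=box; k=np.zeros_like(m); k[y0:y1,x0:x1]=1
    return m&k
E
python3 - <<'E'
from h import *
D={n:np.load(n+"0.npz") for n in P}
B={"top":(340,235,440,300),"scene":(318,240,405,322)}
R={"top":(195,238,296,285),"scene":(208,200,290,252)}
for n in P:
    X=cloud(n,D[n]["d"])
    for c in HUE:
        m=mask(D[n]["p"],c,B[n]); x=X[m]; z=x[:,2]
        hi=x[z>np.percentile(z,98)-.003]; vv,uu=np.where(m)
        print(n,c,m.sum(),"z pct",np.percentile(z,[2,25,50,75,98]),"top mean",hi.mean(0),uu.mean(),vv.mean())
    m=mask(D[n]["p"],"teal",R[n],100,40); x=X[m]; print(n,"rack",m.sum(),np.percentile(x[:,2],[2,10,50,90,98]))
    t=x[abs(x[:,2]-np.median(x[:,2]))<.003]; r=cv2.minAreaRect((t[:,:2]*1000).astype(np.float32)); print(r)
t=D["top"]["p"]; s=D["scene"]["p"]
a=cv2.resize(t[235:302,195:440],(784,214),interpolation=cv2.INTER_CUBIC)
b=cv2.resize(s[195:325,205:410],(560,355),interpolation=cv2.INTER_CUBIC)
im=np.zeros((580,784,3),np.uint8); im[:214]=a; im[220:575,:560]=b
cv2.imwrite("pics/crop.png",im[:,:,::-1])
E
```

```text
scene red 202 z pct [0.0057 0.0114 0.0156 0.0503 0.0525] top mean [ 0.4532 -0.1373  0.0513] 365.3267326732673 286.56435643564356
scene purple 104 z pct [0.0073 0.0112 0.0148 0.0498 0.0525] top mean [ 0.4669 -0.1014  0.0512] 353.6057692307692 275.75961538461536
scene blue 135 z pct [0.0048 0.0099 0.0142 0.0163 0.0525] top mean [ 0.4591 -0.0843  0.0687] 341.7185185185185 266.18518518518516
scene yellow 363 z pct [0.0006 0.0106 0.0155 0.0474 0.0516] top mean [ 0.4312 -0.1797  0.0563] 381.3278236914601 298.58126721763085
scene rack 1652 [0.0023 0.0053 0.0145 0.0169 0.0179]
((471.4577941894531, 170.6759033203125), (175.3096923828125, 58.390869140625), 82.53596496582031)
top red 170 z pct [0.0074 0.0151 0.0184 0.0508 0.0545] top mean [ 0.4563 -0.1336  0.0529] 400.5764705882353 271.86470588235295
top purple 50 z pct [0.0097 0.0142 0.0156 0.0173 0.0213] top mean [ 0.4714 -0.0996  0.0235] 382.16 263.28
top blue 143 z pct [0.012  0.0157 0.0182 0.0505 0.0551] top mean [ 0.4798 -0.0589  0.0997] 363.04895104895104 256.46853146853147
top yellow 190 z pct [0.0058 0.0156 0.0195 0.0503 0.0539] top mean [ 0.4409 -0.1714  0.0526] 418.9842105263158 279.63157894736844
top rack 2140 [0.0026 0.0053 0.0147 0.0182 0.0202]
((472.5742492675781, 172.83413696289062), (170.18539428710938, 54.404579162597656), 82.20679473876953)
```

View pics/crop.png

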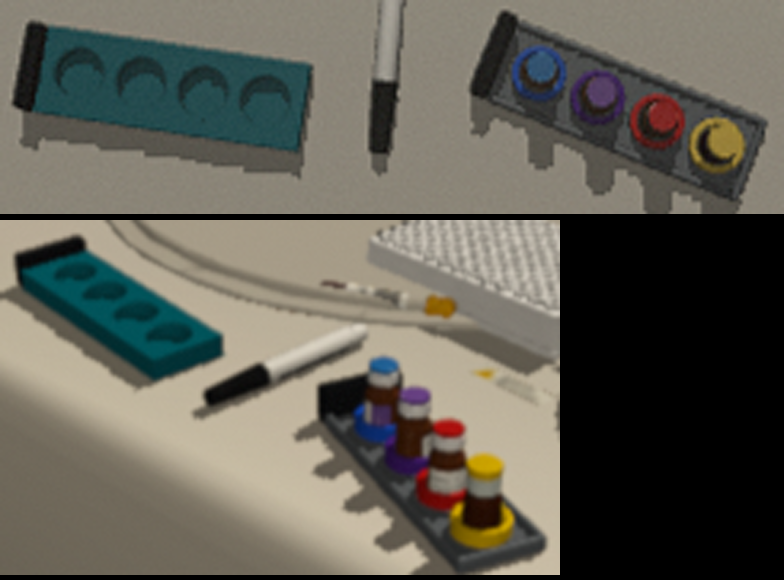

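The crop confirms the order from the tray's block: blue, purple, red, yellow. The rack's four empty wells are at top-view pixels (220,257) to (278,265), with its block at (205,255). Next I measure exact positions.

Run:
```python
from h import *
D={n:np.load(n+"0.npz") for n in P}
B={"top":(340,235,440,300),"scene":(318,240,405,322)}
C={};G={}
for n in P:
    p=D[n]["p"];X=cloud(n,D[n]["d"])
    for c in HUE:
        m=mask(p,c,B[n],70,35)
        hi=m&(X[...,2]>.042)&(X[...,2]<.06); lo=m&(X[...,2]>.004)&(X[...,2]<.024)
        v,u=np.where(hi); C[n,c]=(u.mean(),v.mean(),len(u))
        if n=="top":
            cn=np.argwhere(lo)[:,::-1].astype(np.int32); e=cv2.minEnclosingCircle(cn); G[c]=onz("top",*e[0],.015)
            print(c,"ring",G[c],e)
for c in HUE:
    q,e=tri(C["top",c][:2],C["scene",c][:2]); print(c,C["top",c],C["scene",c],"cap",q,"miss",e,"top@z51",onz("top",*C["top",c][:2],.050))
r=[onz("top",*x,.016) for x in ()]
def rack(n,box):
    p=D[n]["p"]; m=mask(p,"teal",box,80,30).astype(np.uint8); m=cv2.morphologyEx(m,cv2.MORPH_CLOSE,np.ones((9,9)))
    cs=max(cv2.findContours(m,0,2)[0],key=cv2.contourArea)[:,0]
    W=np.array([onz(n,u,v,.016)[:2] for u,v in cs])*1000
    print(n,"teal rect @z16",cv2.minAreaRect(W.astype(np.float32)), cv2.boxPoints(cv2.minAreaRect(W.astype(np.float32))).tolist())
    h=cv2.cvtColor(p,cv2.COLOR_RGB2HSV)
rack("top",(195,238,296,285));rack("scene",(208,200,290,252))
```

```text
red ring [ 0.4555 -0.1342  0.015 ] ((399.8999938964844, 272.5), 8.82392692565918)
purple ring [ 0.4705 -0.0969  0.015 ] ((381.3292541503906, 264.85772705078125), 8.534028053283691)
blue ring [ 0.4849 -0.0597  0.015 ] ((362.875, 257.5), 8.761699676513672)
yellow ring [ 0.4409 -0.1713  0.015 ] ((418.5, 280.0), 9.013978004455566)
red (np.float64(401.5584415584416), np.float64(270.84415584415586), 77) (np.float64(368.6849315068493), np.float64(271.027397260274), 73) cap [ 0.4563 -0.1343  0.048 ] miss 0.0008049724447268426 top@z51 [ 0.4558 -0.1338  0.05  ]
purple (np.float64(382.92537313432837), np.float64(263.1194029850746), 67) (np.float64(356.18367346938777), np.float64(258.9387755102041), 49) cap [ 0.4705 -0.0976  0.0488] miss 0.00016516402771081482 top@z51 [ 0.4705 -0.0976  0.05  ]
blue (np.float64(363.6101694915254), np.float64(255.135593220339), 59) (np.float64(345.3333333333333), np.float64(247.69444444444446), 36) cap [ 0.4862 -0.0602  0.0485] miss 0.0009232596935442337 top@z51 [ 0.4857 -0.0598  0.05  ]
yellow (np.float64(420.5402298850575), np.float64(278.4597701149425), 87) (np.float64(382.04), np.float64(285.2), 125) cap [ 0.4421 -0.1715  0.0453] miss 0.0009420438699097107 top@z51 [ 0.4415 -0.1705  0.05  ]
top teal rect @z16 ((472.1020812988281, 172.44485473632812), (171.32577514648438, 54.726776123046875), 82.20333099365234) [[433.37078857421875, 91.28592681884766], [487.5916748046875, 83.8617935180664], [510.8333740234375, 253.60379028320312], [456.61248779296875, 261.0279235839844]]
scene teal rect @z16 ((462.96527099609375, 162.01609802246094), (195.5257110595703, 68.11064910888672), 82.1346435546875) [[415.8518981933594, 69.83328247070312], [483.3218078613281, 60.51263427734375], [510.0786437988281, 254.19891357421875], [442.6087341308594, 263.5195617675781]]
```

Run:
```python
from h import *
t=np.load("top0.npz")["p"]
a=cv2.resize(t[240:285,195:300],(798,342),interpolation=cv2.INTER_CUBIC)
cv2.imwrite("pics/rack.png",cv2.convertScaleAbs(a,alpha=1.7)[:,:,::-1])
```

```text
(no output)
```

View pics/rack.png

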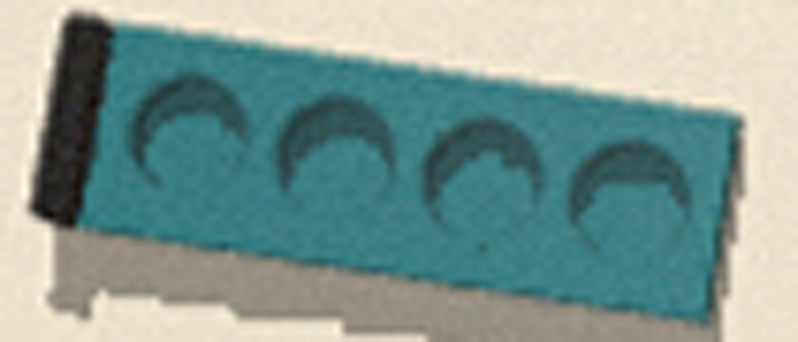

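Emit:
{"op": "drive_tool", "data": {
  "rows": [
    {"az": -0.113},
    {"az": -0.113},
    {"az": -0.113},
    {"az": -0.113},
    {"az": -0.113},
    {"az": -0.113},
    {"az": -0.113, "claw": 5}
  ]
}}

```text
invalid input at $.rows[0]: expected keys tx, ty, tz, ax, ay, az, claw
```

```bash
cat >> h.py <<'E'
VIAL={"blue":(.485,-.0597),"purple":(.4705,-.0971),"red":(.4556,-.1342),"yellow":(.4410,-.1713)}
def go(x,y,z,yaw):
    s=sense(); R=s["ee_rot"]; d=R.T@(np.array([x,y,z])-s["tcp_pos"])*100
    a=np.radians(yaw); y_=np.array([np.cos(a),np.sin(a),0]); T=np.c_[np.cross(y_,[0,0,-1]),y_,[0,0,-1]]
    print("t",round(s["time_s"],2),"pos",s["tcp_pos"],"shift cm",d,"turn",cv2.Rodrigues(R.T@T)[0].ravel(),"w",s["gripper_width"]*8.7,"F",s["wrist_force"],s["gripper_force"])
E
python3 - <<'E'
from h import *
W=[]
for x,y in((189,135),(337,157),(483,179),(630,201)):
    W.append(onz("top",195+(x+.5)/7.6-.5,240+(y+.5)/7.6-.5,.016)); print(W[-1])
a=np.array([472.1,172.44]);d=np.array([.1357,.9907])
e=np.array([460.5,87.6])
for k in(151,111,71,31): print(e+d*k)
go(.485,-.0597,.14,158.5)
E
```

```text
[0.4816 0.2317 0.016 ]
[0.4762 0.1917 0.016 ]
[0.4708 0.1523 0.016 ]
[0.4654 0.1128 0.016 ]
[480.9907 237.1957]
[475.5627 197.5677]
[470.1347 157.9397]
[464.7067 118.3117]
t 0.1 pos [ 0.2454 -0.5743  0.2216] shift cm [-42.2484  37.8923   8.2251] turn [ 0.0019  0.0006 -0.7919] w 8.693891319729111 F [-0.8241 -0.1266  0.5742] 0.0
```

Emit:
{"op": "drive_tool", "data": {
  "rows": [
    {"tx": -4.0, "ty": 0, "tz": 0, "ax": 0, "ay": 0, "az": -0.113, "claw": 5},
    {"tx": -4.0, "ty": 0, "tz": 0, "ax": 0, "ay": 0, "az": -0.113, "claw": 5},
    {"tx": -4.0, "ty": 0, "tz": 0, "ax": 0, "ay": 0, "az": -0.113, "claw": 5},
    {"tx": -4.0, "ty": 0, "tz": 0, "ax": 0, "ay": 0, "az": -0.113, "claw": 5},
    {"tx": -4.0, "ty": 0, "tz": 0, "ax": 0, "ay": 0, "az": -0.113, "claw": 5},
    {"tx": -4.0, "ty": 0, "tz": 0, "ax": 0, "ay": 0, "az": -0.113, "claw": 5},
    {"tx": -4.0, "ty": 0, "tz": 0, "ax": 0, "ay": 0, "az": -0.113, "claw": 5},
    {"tx": -4.0, "ty": 0, "tz": 0, "ax": 0, "ay": 0, "az": 0, "claw": 5},
    {"tx": 0, "ty": 0, "tz": 0, "ax": 0, "ay": 0, "az": 0, "claw": 5},
    {"tx": 0, "ty": 0, "tz": 0, "ax": 0, "ay": 0, "az": 0, "claw": 5}
  ]
}}

```text
time_s: 0.93
tcp_pos: [0.4621, -0.3509, 0.2224]
ee_rot: [[-0.364, -0.932, -0.001], [-0.932, 0.364, 0.0], [-0.0, 0.001, -1.0]]
wrist_force: [0.3, 0.1, 0.3]
gripper_width: 0.577
gripper_force: 0.0
```

```bash
python3 -c "
from h import *
go(.485,-.0597,.10,158.5)"
```

```text
t 0.93 pos [ 0.4621 -0.3509  0.2224] shift cm [-27.9601   8.4479  12.2482] turn [0.0006 0.0002 0.0031] w 5.017503988846393 F [0.2976 0.1488 0.3094] 0.0
```

Emit:
{"op": "drive_tool", "data": {
  "rows": [
    {"tx": -4.0, "ty": 1.2, "tz": 0, "ax": 0, "ay": 0, "az": 0, "claw": 5},
    {"tx": -4.0, "ty": 1.2, "tz": 0, "ax": 0, "ay": 0, "az": 0, "claw": 5},
    {"tx": -4.0, "ty": 1.2, "tz": 0, "ax": 0, "ay": 0, "az": 0, "claw": 5},
    {"tx": -4.0, "ty": 1.2, "tz": 0, "ax": 0, "ay": 0, "az": 0, "claw": 5},
    {"tx": -4.0, "ty": 1.2, "tz": 1, "ax": 0, "ay": 0, "az": 0, "claw": 5},
    {"tx": -4.0, "ty": 1.2, "tz": 1, "ax": 0, "ay": 0, "az": 0, "claw": 5},
    {"tx": -3.96, "ty": 1.25, "tz": 1, "ax": 0, "ay": 0, "az": 0, "claw": 5},
    {"tx": 0, "ty": 0, "tz": 4, "ax": 0, "ay": 0, "az": 0, "claw": 5},
    {"tx": 0, "ty": 0, "tz": 4, "ax": 0, "ay": 0, "az": 0, "claw": 5},
    {"tx": 0, "ty": 0, "tz": 1.25, "ax": 0, "ay": 0, "az": 0, "claw": 5}
  ]
}}

```text
time_s: 1.77
tcp_pos: [0.4812, -0.066, 0.096]
ee_rot: [[-0.369, -0.93, -0.009], [-0.93, 0.369, -0.0], [0.004, 0.009, -1.0]]
wrist_force: [-0.5, 0.1, -0.3]
gripper_width: 0.574
gripper_force: 0.0
```

Emit:
{"op": "drive_tool", "data": {
  "rows": [
    {"tx": 0, "ty": 0, "tz": 0, "ax": 0, "ay": 0, "az": 0, "claw": 5},
    {"tx": 0, "ty": 0, "tz": 0, "ax": 0, "ay": 0, "az": 0, "claw": 5}
  ]
}}

```text
time_s: 1.93
tcp_pos: [0.4851, -0.0667, 0.1006]
ee_rot: [[-0.368, -0.93, -0.001], [-0.93, 0.368, -0.001], [0.001, 0.001, -1.0]]
wrist_force: [0.3, 0.2, 1.1]
gripper_width: 0.574
gripper_force: 0.0
```

```bash
python3 -c "
from h import *
go(.485,-.0597,.018,158.5)
p,d=capture('scene'); q,_=capture('top')
im=np.hstack([cv2.resize(p[120:340,240:460],(400,400)),cv2.resize(q[180:320,310:450],(400,400))])
cv2.imwrite('pics/a1.png',im[:,:,::-1])"
```

```text
t 1.93 pos [ 0.4851 -0.0667  0.1006] shift cm [-0.6569  0.2612  8.2571] turn [ 0.001  -0.0013 -0.0018] w 4.9935447890374 F [0.2671 0.2359 1.094 ] 0.0
```

View pics/a1.png

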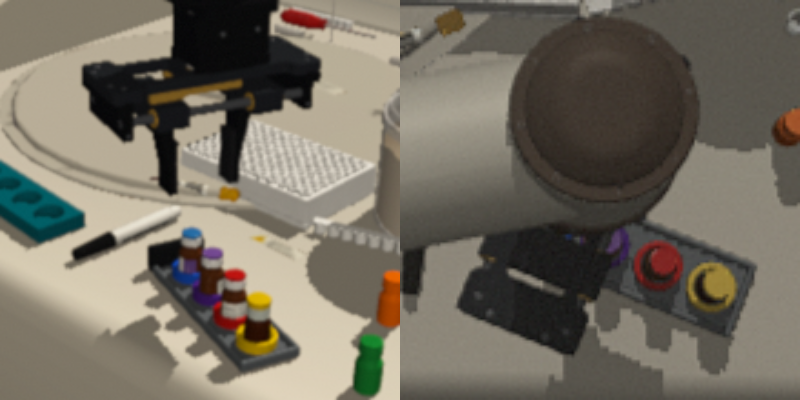

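The picture shows the fingers at (168,190) and (230,180) in the left half, straddling the blue cap (192,232). The shift still needed is 6.6 mm along the row and 2.6 mm across it.

Emit:
{"op": "drive_tool", "data": {
  "rows": [
    {"tx": -0.66, "ty": 0.26, "tz": 0.5, "ax": 0, "ay": 0, "az": 0, "claw": 5},
    {"tx": 0, "ty": 0, "tz": 1.5, "ax": 0, "ay": 0, "az": 0, "claw": 5},
    {"tx": 0, "ty": 0, "tz": 1.5, "ax": 0, "ay": 0, "az": 0, "claw": 5},
    {"tx": 0, "ty": 0, "tz": 1.5, "ax": 0, "ay": 0, "az": 0, "claw": 5},
    {"tx": 0, "ty": 0, "tz": 1.5, "ax": 0, "ay": 0, "az": 0, "claw": 5},
    {"tx": 0, "ty": 0, "tz": 1, "ax": 0, "ay": 0, "az": 0, "claw": 5},
    {"tx": 0, "ty": 0, "tz": 0.75, "ax": 0, "ay": 0, "az": 0, "claw": 5},
    {"tx": 0, "ty": 0, "tz": 0, "ax": 0, "ay": 0, "az": 0, "claw": 5},
    {"tx": 0, "ty": 0, "tz": 0, "ax": 0, "ay": 0, "az": 0, "claw": 5}
  ]
}}

```text
time_s: 2.78
tcp_pos: [0.4856, -0.0585, 0.0189]
ee_rot: [[-0.367, -0.93, 0.001], [-0.93, 0.367, 0.0], [-0.0, -0.001, -1.0]]
wrist_force: [0.4, -0.3, 0.5]
gripper_width: 0.577
gripper_force: 0.0
```

```bash
python3 -c "
from h import *
go(.485,-.0597,.018,158.5)"
```

```text
t 2.78 pos [ 0.4856 -0.0585  0.0189] shift cm [0.1374 0.0112 0.0852] turn [-0.0009  0.0004 -0.0006] w 5.016563567332269 F [ 0.3571 -0.3287  0.5014] 0.0
```

Emit:
{"op": "drive_tool", "data": {
  "rows": [
    {"tx": 0.1, "ty": 0, "tz": 0.08, "ax": 0, "ay": 0, "az": 0, "claw": 5},
    {"tx": 0, "ty": 0, "tz": 0, "ax": 0, "ay": 0, "az": 0, "claw": 3},
    {"tx": 0, "ty": 0, "tz": 0, "ax": 0, "ay": 0, "az": 0, "claw": 2.4},
    {"tx": 0, "ty": 0, "tz": 0, "ax": 0, "ay": 0, "az": 0, "claw": 1.8},
    {"tx": 0, "ty": 0, "tz": 0, "ax": 0, "ay": 0, "az": 0, "claw": 1.2},
    {"tx": 0, "ty": 0, "tz": 0, "ax": 0, "ay": 0, "az": 0, "claw": 1.2},
    {"tx": 0, "ty": 0, "tz": 0, "ax": 0, "ay": 0, "az": 0, "claw": 1.2}
  ]
}}

```text
time_s: 3.37
tcp_pos: [0.4847, -0.0595, 0.0177]
ee_rot: [[-0.367, -0.93, 0.0], [-0.93, 0.367, 0.0], [-0.0, -0.0, -1.0]]
wrist_force: [0.2, -1.2, 0.8]
gripper_width: 0.243
gripper_force: 30.0
```

Emit:
{"op": "drive_tool", "data": {
  "rows": [
    {"tx": 0, "ty": 0, "tz": -1, "ax": 0, "ay": 0, "az": 0, "claw": 1.2},
    {"tx": 0, "ty": 0, "tz": -2, "ax": 0, "ay": 0, "az": 0, "claw": 1.2},
    {"tx": 0, "ty": 0, "tz": -2, "ax": 0, "ay": 0, "az": 0, "claw": 1.2},
    {"tx": 0, "ty": 0, "tz": -2, "ax": 0, "ay": 0, "az": 0, "claw": 1.2},
    {"tx": -2, "ty": 1, "tz": 0, "ax": 0, "ay": 0, "az": 0, "claw": 1.2},
    {"tx": -3, "ty": 1.5, "tz": 0, "ax": 0, "ay": 0, "az": 0, "claw": 1.2},
    {"tx": -3, "ty": 1.5, "tz": 0, "ax": 0, "ay": 0, "az": 0, "claw": 1.2},
    {"tx": -3, "ty": 1.6, "tz": 0, "ax": 0, "ay": 0, "az": 0, "claw": 1.2},
    {"tx": -3, "ty": 1.5, "tz": 0, "ax": 0, "ay": 0, "az": 0, "claw": 1.2},
    {"tx": -1.3, "ty": 1, "tz": 0, "ax": 0, "ay": 0, "az": 0, "claw": 1.2}
  ]
}}

```text
time_s: 4.2
tcp_pos: [0.466, 0.1156, 0.0879]
ee_rot: [[-0.365, -0.931, 0.002], [-0.931, 0.365, 0.001], [-0.001, -0.001, -1.0]]
wrist_force: [0.4, -0.3, -0.5]
gripper_width: 0.242
gripper_force: 30.0
```

Emit:
{"op": "drive_tool", "data": {
  "rows": [
    {"tx": 0, "ty": 0, "tz": 0, "ax": 0, "ay": 0, "az": -0.08, "claw": 1.2},
    {"tx": 0, "ty": 0, "tz": 0, "ax": 0, "ay": 0, "az": -0.08, "claw": 1.2},
    {"tx": 0, "ty": 0, "tz": 0, "ax": 0, "ay": 0, "az": -0.08, "claw": 1.2},
    {"tx": 0, "ty": 0, "tz": 0, "ax": 0, "ay": 0, "az": 0, "claw": 1.2},
    {"tx": 0, "ty": 0, "tz": 0, "ax": 0, "ay": 0, "az": 0, "claw": 1.2}
  ]
}}

```text
time_s: 4.62
tcp_pos: [0.4654, 0.1125, 0.0875]
ee_rot: [[-0.138, -0.99, -0.0], [-0.99, 0.138, -0.0], [0.0, 0.0, -1.0]]
wrist_force: [-0.5, 0.0, -0.5]
gripper_width: 0.242
gripper_force: 30.0
```

```bash
python3 -c "
from h import *
go(.4654,.1125,.019,172.2)"
```

```text
t 4.62 pos [0.4654 0.1125 0.0875] shift cm [-0.0022 -0.0039  6.8516] turn [ 0.0003 -0.0001 -0.0019] w 2.1041962475533906 F [-0.4722  0.035  -0.4592] 29.99978056177497
```

Emit:
{"op": "drive_tool", "data": {
  "rows": [
    {"tx": 0, "ty": 0, "tz": 1.5, "ax": 0, "ay": 0, "az": 0, "claw": 1.2},
    {"tx": 0, "ty": 0, "tz": 1.5, "ax": 0, "ay": 0, "az": 0, "claw": 1.2},
    {"tx": 0, "ty": 0, "tz": 1.5, "ax": 0, "ay": 0, "az": 0, "claw": 1.2},
    {"tx": 0, "ty": 0, "tz": 1.0, "ax": 0, "ay": 0, "az": 0, "claw": 1.2},
    {"tx": 0, "ty": 0, "tz": 0, "ax": 0, "ay": 0, "az": 0, "claw": 1.2},
    {"tx": 0, "ty": 0, "tz": 0, "ax": 0, "ay": 0, "az": 0, "claw": 1.2}
  ]
}}

```text
time_s: 5.12
tcp_pos: [0.4654, 0.1122, 0.0323]
ee_rot: [[-0.137, -0.991, -0.001], [-0.991, 0.137, -0.001], [0.001, 0.001, -1.0]]
wrist_force: [0.7, 0.2, 0.5]
gripper_width: 0.243
gripper_force: 30.0
```

```bash
python3 -c "
from h import *
go(.4654,.1125,.019,172.2)
p,d=capture('scene')
cv2.imwrite('pics/a2.png',cv2.resize(p[150:270,200:360],(800,600),interpolation=cv2.INTER_CUBIC)[:,:,::-1])"
```

```text
t 5.12 pos [0.4654 0.1122 0.0323] shift cm [-0.0279 -0.0002  1.3313] turn [ 0.0009 -0.0009 -0.0012] w 2.114367401186805 F [0.7151 0.1732 0.5263] 30.000144531950355
```

View pics/a2.png

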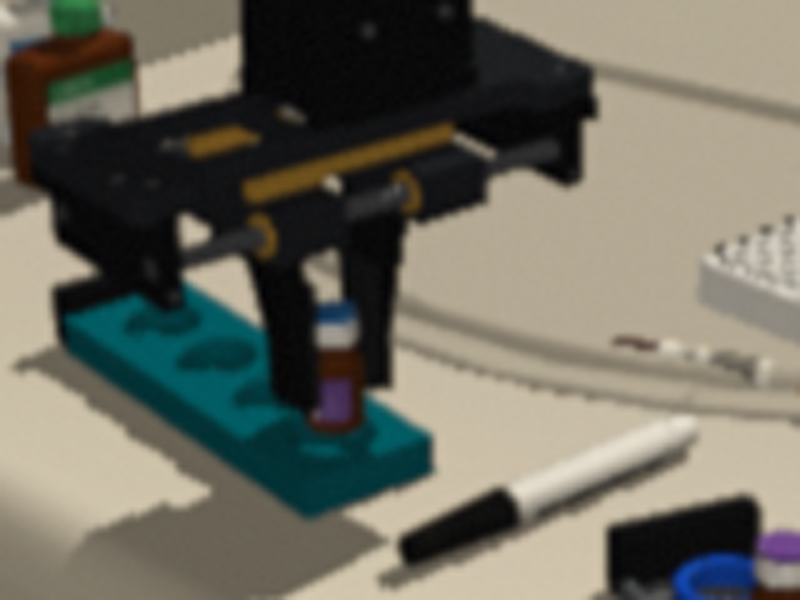

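The blue vial's foot is at crop (337,432). The well centre measured in the first scene picture maps to (334,432), so it is aligned. Lower and release.

Emit:
{"op": "drive_tool", "data": {
  "rows": [
    {"tx": 0, "ty": 0, "tz": 0.7, "ax": 0, "ay": 0, "az": 0, "claw": 1.2},
    {"tx": 0, "ty": 0, "tz": 0.6, "ax": 0, "ay": 0, "az": 0, "claw": 1.2},
    {"tx": 0, "ty": 0, "tz": 0, "ax": 0, "ay": 0, "az": 0, "claw": 1.2},
    {"tx": 0, "ty": 0, "tz": 0, "ax": 0, "ay": 0, "az": 0, "claw": 1.2}
  ]
}}

```text
time_s: 5.5
tcp_pos: [0.4653, 0.1124, 0.0193]
ee_rot: [[-0.136, -0.991, -0.001], [-0.991, 0.136, -0.0], [0.001, 0.001, -1.0]]
wrist_force: [-0.1, -0.4, -0.3]
gripper_width: 0.244
gripper_force: 30.0
```

Emit:
{"op": "drive_tool", "data": {
  "rows": [
    {"tx": 0, "ty": 0, "tz": 0, "ax": 0, "ay": 0, "az": 0, "claw": 2.3},
    {"tx": 0, "ty": 0, "tz": 0, "ax": 0, "ay": 0, "az": 0, "claw": 2.8},
    {"tx": 0, "ty": 0, "tz": 0, "ax": 0, "ay": 0, "az": 0, "claw": 3.6},
    {"tx": 0, "ty": 0, "tz": 0, "ax": 0, "ay": 0, "az": 0, "claw": 4.4},
    {"tx": 0, "ty": 0, "tz": 0, "ax": 0, "ay": 0, "az": 0, "claw": 4.4},
    {"tx": 0, "ty": 0, "tz": -2, "ax": 0, "ay": 0, "az": 0, "claw": 4.4},
    {"tx": 0, "ty": 0, "tz": -3, "ax": 0, "ay": 0, "az": 0, "claw": 4.4},
    {"tx": 0, "ty": 0, "tz": -3, "ax": 0, "ay": 0, "az": 0, "claw": 4.4},
    {"tx": 0, "ty": 0, "tz": 0, "ax": 0, "ay": 0, "az": 0, "claw": 4.4},
    {"tx": 0, "ty": 0, "tz": 0, "ax": 0, "ay": 0, "az": 0, "claw": 4.4}
  ]
}}

```text
time_s: 6.33
tcp_pos: [0.4665, 0.1132, 0.1013]
ee_rot: [[-0.136, -0.991, 0.004], [-0.991, 0.136, 0.003], [-0.003, -0.004, -1.0]]
wrist_force: [-1.3, -0.6, -0.6]
gripper_width: 0.504
gripper_force: 0.0
```

```bash
python3 -c "
from h import *
go(.4705,-.0971,.018,158.5)
p,d=capture('scene')
cv2.imwrite('pics/a3.png',cv2.resize(p[180:330,200:400],(800,600),interpolation=cv2.INTER_CUBIC)[:,:,::-1])"
```

```text
t 6.33 pos [0.4665 0.1132 0.1013] shift cm [20.8073 -3.2189  8.2773] turn [-0.0032  0.0036  0.2392] w 4.388342337587154 F [-1.2765 -0.6298 -0.6067] 0.0
```

View pics/a3.png

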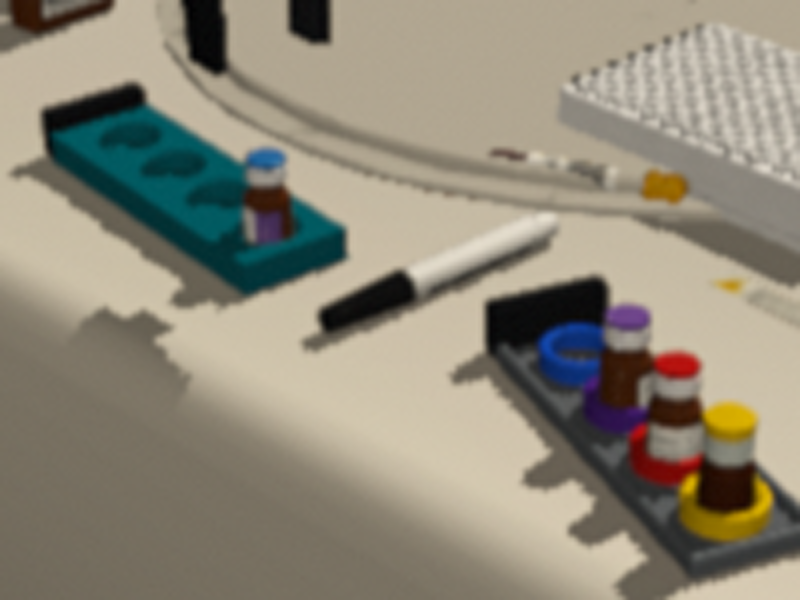

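The blue vial stands upright in the far well (crop 267,200). Next is purple.

Emit:
{"op": "drive_tool", "data": {
  "rows": [
    {"tx": 3.5, "ty": -0.5, "tz": 0, "ax": 0, "ay": 0, "az": 0, "claw": 4.4},
    {"tx": 3.5, "ty": -0.5, "tz": 0, "ax": 0, "ay": 0, "az": 0, "claw": 4.4},
    {"tx": 3.5, "ty": -0.5, "tz": 0, "ax": 0, "ay": 0, "az": 0, "claw": 4.4},
    {"tx": 3.5, "ty": -0.6, "tz": 0, "ax": 0, "ay": 0, "az": 0, "claw": 4.4},
    {"tx": 3.5, "ty": -0.6, "tz": 0, "ax": 0, "ay": 0, "az": 0, "claw": 4.4},
    {"tx": 3.3, "ty": -0.5, "tz": 0, "ax": 0, "ay": 0, "az": 0, "claw": 4.4},
    {"tx": 0, "ty": 0, "tz": 0, "ax": 0, "ay": 0, "az": 0.08, "claw": 4.4},
    {"tx": 0, "ty": 0, "tz": 0, "ax": 0, "ay": 0, "az": 0.08, "claw": 4.4},
    {"tx": 0, "ty": 0, "tz": 0, "ax": 0, "ay": 0, "az": 0.08, "claw": 4.4},
    {"tx": 0, "ty": 0, "tz": 0, "ax": 0, "ay": 0, "az": 0, "claw": 4.4}
  ]
}}

```text
time_s: 7.22
tcp_pos: [0.4677, -0.0984, 0.0979]
ee_rot: [[-0.37, -0.929, -0.004], [-0.929, 0.37, -0.0], [0.002, 0.003, -1.0]]
wrist_force: [0.3, 0.2, 0.0]
gripper_width: 0.504
gripper_force: 0.0
```

```bash
python3 -c "
from h import *
go(.4705,-.0971,.018,158.5)"
```

```text
t 7.22 pos [ 0.4677 -0.0984  0.0979] shift cm [-0.2332 -0.2401  7.9916] turn [ 0.0035 -0.0015 -0.0034] w 4.38256015268021 F [0.34   0.1975 0.0065] 0.0
```

Emit:
{"op": "drive_tool", "data": {
  "rows": [
    {"tx": 0, "ty": 0, "tz": 1.5, "ax": 0, "ay": 0, "az": 0, "claw": 4.4},
    {"tx": 0, "ty": 0, "tz": 1.5, "ax": 0, "ay": 0, "az": 0, "claw": 4.4},
    {"tx": 0, "ty": 0, "tz": 0, "ax": 0, "ay": 0, "az": 0, "claw": 4.4},
    {"tx": 0, "ty": 0, "tz": 0, "ax": 0, "ay": 0, "az": 0, "claw": 4.4}
  ]
}}

```text
time_s: 7.55
tcp_pos: [0.4679, -0.0979, 0.0684]
ee_rot: [[-0.366, -0.931, -0.004], [-0.931, 0.366, -0.001], [0.002, 0.003, -1.0]]
wrist_force: [0.4, -0.2, 0.6]
gripper_width: 0.505
gripper_force: 0.0
```

```bash
python3 -c "
from h import *
go(.4705,-.0971,.018,158.5)"
```

```text
t 7.55 pos [ 0.4679 -0.0979  0.0684] shift cm [-0.1781 -0.2253  5.0422] turn [ 0.0033 -0.0019  0.0009] w 4.391688524107494 F [ 0.3841 -0.1804  0.6064] 0.0
```

Emit:
{"op": "drive_tool", "data": {
  "rows": [
    {"tx": -0.18, "ty": -0.22, "tz": 0.5, "ax": 0.003, "ay": -0.002, "az": 0, "claw": 4.4},
    {"tx": 0, "ty": 0, "tz": 1.5, "ax": 0, "ay": 0, "az": 0, "claw": 4.4},
    {"tx": 0, "ty": 0, "tz": 1.5, "ax": 0, "ay": 0, "az": 0, "claw": 4.4},
    {"tx": 0, "ty": 0, "tz": 1.5, "ax": 0, "ay": 0, "az": 0, "claw": 4.4},
    {"tx": 0, "ty": 0, "tz": 0, "ax": 0, "ay": 0, "az": 0, "claw": 4.4},
    {"tx": 0, "ty": 0, "tz": 0, "ax": 0, "ay": 0, "az": 0, "claw": 4.4}
  ]
}}

```text
time_s: 8.05
tcp_pos: [0.472, -0.0969, 0.0195]
ee_rot: [[-0.366, -0.93, 0.003], [-0.93, 0.366, 0.0], [-0.001, -0.002, -1.0]]
wrist_force: [1.1, -0.4, 0.9]
gripper_width: 0.506
gripper_force: 0.0
```

Emit:
{"op": "drive_tool", "data": {
  "rows": [
    {"tx": 0, "ty": 0, "tz": 0, "ax": 0, "ay": 0, "az": 0, "claw": 3.2},
    {"tx": 0, "ty": 0, "tz": 0, "ax": 0, "ay": 0, "az": 0, "claw": 2.4},
    {"tx": 0, "ty": 0, "tz": 0, "ax": 0, "ay": 0, "az": 0, "claw": 1.8},
    {"tx": 0, "ty": 0, "tz": 0, "ax": 0, "ay": 0, "az": 0, "claw": 1.2},
    {"tx": 0, "ty": 0, "tz": 0, "ax": 0, "ay": 0, "az": 0, "claw": 1.2},
    {"tx": 0, "ty": 0, "tz": 0, "ax": 0, "ay": 0, "az": 0, "claw": 1.2}
  ]
}}

```text
time_s: 8.55
tcp_pos: [0.4722, -0.0969, 0.0202]
ee_rot: [[-0.367, -0.93, 0.004], [-0.93, 0.367, 0.001], [-0.002, -0.004, -1.0]]
wrist_force: [-1.7, 0.1, 4.5]
gripper_width: 0.242
gripper_force: 30.0
```

```bash
python3 -c "
from h import *
go(.4708,.1523,.019,172.2)"
```

```text
t 8.55 pos [ 0.4722 -0.0969  0.0202] shift cm [-23.1313   9.2797   0.1374] turn [-0.0041  0.0019 -0.2396] w 2.1086491491609576 F [-1.6996  0.0731  4.5253] 30.00287353992462
```

Emit:
{"op": "drive_tool", "data": {
  "rows": [
    {"tx": 0, "ty": 0, "tz": -1, "ax": 0, "ay": 0, "az": 0, "claw": 1.2},
    {"tx": 0, "ty": 0, "tz": -2, "ax": 0, "ay": 0, "az": 0, "claw": 1.2},
    {"tx": 0, "ty": 0, "tz": -2, "ax": 0, "ay": 0, "az": 0, "claw": 1.2},
    {"tx": 0, "ty": 0, "tz": -2, "ax": 0, "ay": 0, "az": 0, "claw": 1.2},
    {"tx": -3, "ty": 1, "tz": 0, "ax": 0, "ay": 0, "az": 0, "claw": 1.2},
    {"tx": -3.5, "ty": 1.5, "tz": 0, "ax": 0, "ay": 0, "az": 0, "claw": 1.2},
    {"tx": -3.5, "ty": 1.5, "tz": 0, "ax": 0, "ay": 0, "az": 0, "claw": 1.2},
    {"tx": -3.5, "ty": 1.5, "tz": 0, "ax": 0, "ay": 0, "az": 0, "claw": 1.2},
    {"tx": -3.5, "ty": 1.5, "tz": 0, "ax": 0, "ay": 0, "az": 0, "claw": 1.2},
    {"tx": -3.5, "ty": 1.3, "tz": 0, "ax": 0, "ay": 0, "az": 0, "claw": 1.2}
  ]
}}

```text
time_s: 9.38
tcp_pos: [0.469, 0.1258, 0.0899]
ee_rot: [[-0.367, -0.93, 0.003], [-0.93, 0.367, 0.001], [-0.002, -0.003, -1.0]]
wrist_force: [0.1, -1.0, -1.4]
gripper_width: 0.24
gripper_force: 30.0
```

Emit:
{"op": "drive_tool", "data": {
  "rows": [
    {"tx": -2.6, "ty": 1.0, "tz": 0, "ax": 0, "ay": 0, "az": 0, "claw": 1.2},
    {"tx": 0, "ty": 0, "tz": 0, "ax": 0, "ay": 0, "az": -0.08, "claw": 1.2},
    {"tx": 0, "ty": 0, "tz": 0, "ax": 0, "ay": 0, "az": -0.08, "claw": 1.2},
    {"tx": 0, "ty": 0, "tz": 0, "ax": 0, "ay": 0, "az": -0.08, "claw": 1.2},
    {"tx": 0, "ty": 0, "tz": 0, "ax": 0, "ay": 0, "az": 0, "claw": 1.2},
    {"tx": 0, "ty": 0, "tz": 0, "ax": 0, "ay": 0, "az": 0, "claw": 1.2},
    {"tx": 0, "ty": 0, "tz": 0, "ax": 0, "ay": 0, "az": 0, "claw": 1.2}
  ]
}}

```text
time_s: 9.97
tcp_pos: [0.4699, 0.1518, 0.0897]
ee_rot: [[-0.138, -0.99, 0.003], [-0.99, 0.138, 0.001], [-0.001, -0.003, -1.0]]
wrist_force: [-0.3, -1.2, 0.4]
gripper_width: 0.242
gripper_force: 30.0
```

```bash
python3 -c "
from h import *
go(.4708,.1523,.0205,172.2)
p,d=capture('scene'); X=cloud('scene',d); m=mask(p,'purple',(200,120,330,280),70,35); v,u=np.where(m); z=X[m]
k=(z[:,2]>.06); print(len(u),z[k].mean(0), np.percentile(z[k][:,2],[5,50,95]))"
```

```text
t 9.97 pos [0.4699 0.1518 0.0897] shift cm [-0.0533 -0.0595  6.9221] turn [-0.0033  0.0012 -0.0019] w 2.1062456712202233 F [-0.2904 -1.1734  0.3749] 29.99879390001297
65 [0.4676 0.1443 0.1212] [0.1199 0.1211 0.1227]
```

Emit:
{"op": "drive_tool", "data": {
  "rows": [
    {"tx": -0.05, "ty": -0.06, "tz": 1.5, "ax": -0.003, "ay": 0.001, "az": 0, "claw": 1.2},
    {"tx": 0, "ty": 0, "tz": 1.5, "ax": 0, "ay": 0, "az": 0, "claw": 1.2},
    {"tx": 0, "ty": 0, "tz": 1.5, "ax": 0, "ay": 0, "az": 0, "claw": 1.2},
    {"tx": 0, "ty": 0, "tz": 1, "ax": 0, "ay": 0, "az": 0, "claw": 1.2},
    {"tx": 0, "ty": 0, "tz": 0.7, "ax": 0, "ay": 0, "az": 0, "claw": 1.2},
    {"tx": 0, "ty": 0, "tz": 0.4, "ax": 0, "ay": 0, "az": 0, "claw": 1.2},
    {"tx": 0, "ty": 0, "tz": 0.2, "ax": 0, "ay": 0, "az": 0, "claw": 1.2},
    {"tx": 0, "ty": 0, "tz": 0, "ax": 0, "ay": 0, "az": 0, "claw": 1.2},
    {"tx": 0, "ty": 0, "tz": 0, "ax": 0, "ay": 0, "az": 0, "claw": 1.2}
  ]
}}

```text
time_s: 10.77
tcp_pos: [0.4711, 0.1526, 0.0222]
ee_rot: [[-0.136, -0.991, 0.001], [-0.991, 0.136, 0.001], [-0.001, -0.001, -1.0]]
wrist_force: [-0.0, -0.5, -1.1]
gripper_width: 0.244
gripper_force: 30.0
```

```bash
python3 -c "
from h import *
go(.4708,.1523,.0205,172.2)
p,d=capture('scene')
cv2.imwrite('pics/a4.png',cv2.resize(p[150:270,200:360],(800,600),interpolation=cv2.INTER_CUBIC)[:,:,::-1])"
```

```text
t 10.77 pos [0.4711 0.1526 0.0222] shift cm [0.0328 0.0235 0.1719] turn [-0.0012  0.0008  0.    ] w 2.1197280758179073 F [-0.0127 -0.5347 -1.1052] 29.999053180217743
```

View pics/a4.png

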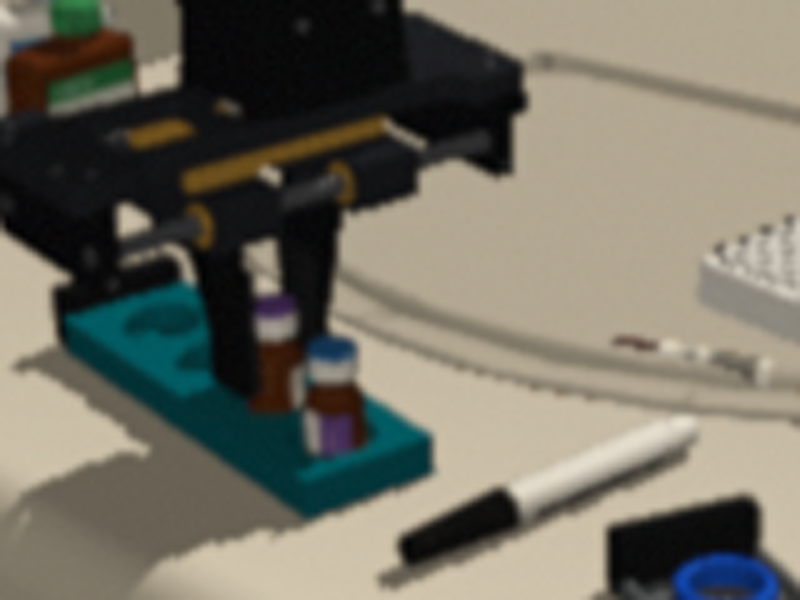

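The purple vial sits in its well at (275,390), next to blue at (333,430). I lower it the last 1.5 mm and release.

Emit:
{"op": "drive_tool", "data": {
  "rows": [
    {"tx": 0, "ty": 0, "tz": 0.15, "ax": 0, "ay": 0, "az": 0, "claw": 1.2},
    {"tx": 0, "ty": 0, "tz": 0, "ax": 0, "ay": 0, "az": 0, "claw": 1.2},
    {"tx": 0, "ty": 0, "tz": 0, "ax": 0, "ay": 0, "az": 0, "claw": 1.2}
  ]
}}

```text
time_s: 11.07
tcp_pos: [0.4708, 0.1525, 0.0205]
ee_rot: [[-0.136, -0.991, 0.001], [-0.991, 0.136, 0.0], [-0.001, -0.001, -1.0]]
wrist_force: [-0.8, 0.4, -0.4]
gripper_width: 0.248
gripper_force: 30.0
```

Emit:
{"op": "drive_tool", "data": {
  "rows": [
    {"tx": 0, "ty": 0, "tz": 0, "ax": 0, "ay": 0, "az": 0, "claw": 2.3},
    {"tx": 0, "ty": 0, "tz": 0, "ax": 0, "ay": 0, "az": 0, "claw": 2.8},
    {"tx": 0, "ty": 0, "tz": 0, "ax": 0, "ay": 0, "az": 0, "claw": 3.6},
    {"tx": 0, "ty": 0, "tz": 0, "ax": 0, "ay": 0, "az": 0, "claw": 4.4},
    {"tx": 0, "ty": 0, "tz": 0, "ax": 0, "ay": 0, "az": 0, "claw": 4.4},
    {"tx": 0, "ty": 0, "tz": -2, "ax": 0, "ay": 0, "az": 0, "claw": 4.4},
    {"tx": 0, "ty": 0, "tz": -3, "ax": 0, "ay": 0, "az": 0, "claw": 4.4},
    {"tx": 0, "ty": 0, "tz": -3, "ax": 0, "ay": 0, "az": 0, "claw": 4.4},
    {"tx": 0, "ty": 0, "tz": 0, "ax": 0, "ay": 0, "az": 0, "claw": 4.4},
    {"tx": 0, "ty": 0, "tz": 0, "ax": 0, "ay": 0, "az": 0, "claw": 4.4}
  ]
}}

```text
time_s: 11.9
tcp_pos: [0.4717, 0.1532, 0.1021]
ee_rot: [[-0.136, -0.991, 0.004], [-0.991, 0.136, 0.003], [-0.004, -0.004, -1.0]]
wrist_force: [-1.3, -0.3, -0.6]
gripper_width: 0.502
gripper_force: 0.0
```

```bash
python3 -c "
from h import *
go(.4556,-.1342,.018,158.5)
p,d=capture('scene'); X=cloud('scene',d)
for c in('purple','blue'):
  m=mask(p,c,(200,180,300,250),70,35); z=X[m]; k=z[:,2]>.04; print(c,z[k].mean(0),k.sum())"
```

```text
t 11.9 pos [0.4717 0.1532 0.1021] shift cm [28.7187 -2.2717  8.3147] turn [-0.0034  0.004   0.2393] w 4.366655973823113 F [-1.3289 -0.2875 -0.6324] 0.0
purple [0.4461 0.1198 0.0682] 28
blue [0.4638 0.1088 0.0515] 25
```

Emit:
{"op": "drive_tool", "data": {
  "rows": [
    {"tx": 3.6, "ty": -0.3, "tz": 0, "ax": 0, "ay": 0, "az": 0, "claw": 4.4},
    {"tx": 3.6, "ty": -0.3, "tz": 0, "ax": 0, "ay": 0, "az": 0, "claw": 4.4},
    {"tx": 3.6, "ty": -0.3, "tz": 0, "ax": 0, "ay": 0, "az": 0, "claw": 4.4},
    {"tx": 3.6, "ty": -0.3, "tz": 0, "ax": 0, "ay": 0, "az": 0, "claw": 4.4},
    {"tx": 3.6, "ty": -0.3, "tz": 0, "ax": 0, "ay": 0, "az": 0, "claw": 4.4},
    {"tx": 3.6, "ty": -0.3, "tz": 0, "ax": 0, "ay": 0, "az": 0, "claw": 4.4},
    {"tx": 3.6, "ty": -0.3, "tz": 0, "ax": 0, "ay": 0, "az": 0, "claw": 4.4},
    {"tx": 3.5, "ty": -0.1, "tz": 0, "ax": 0, "ay": 0, "az": 0, "claw": 4.4},
    {"tx": 0, "ty": 0, "tz": 0, "ax": 0, "ay": 0, "az": 0.08, "claw": 4.4},
    {"tx": 0, "ty": 0, "tz": 0, "ax": 0, "ay": 0, "az": 0.08, "claw": 4.4}
  ]
}}

```text
time_s: 12.78
tcp_pos: [0.4519, -0.137, 0.0986]
ee_rot: [[-0.3, -0.954, -0.003], [-0.954, 0.3, 0.0], [0.001, 0.003, -1.0]]
wrist_force: [0.8, 0.6, -0.1]
gripper_width: 0.508
gripper_force: 0.0
```

Emit:
{"op": "drive_tool", "data": {
  "rows": [
    {"tx": 0, "ty": 0, "tz": 1, "ax": 0, "ay": 0, "az": 0.08, "claw": 4.4},
    {"tx": 0, "ty": 0, "tz": 2, "ax": 0, "ay": 0, "az": 0, "claw": 4.4},
    {"tx": 0, "ty": 0, "tz": 0, "ax": 0, "ay": 0, "az": 0, "claw": 4.4},
    {"tx": 0, "ty": 0, "tz": 0, "ax": 0, "ay": 0, "az": 0, "claw": 4.4},
    {"tx": 0, "ty": 0, "tz": 0, "ax": 0, "ay": 0, "az": 0, "claw": 4.4},
    {"tx": 0, "ty": 0, "tz": 0, "ax": 0, "ay": 0, "az": 0, "claw": 4.4}
  ]
}}

```text
time_s: 13.28
tcp_pos: [0.454, -0.1349, 0.0707]
ee_rot: [[-0.367, -0.93, 0.001], [-0.93, 0.367, 0.0], [-0.0, -0.001, -1.0]]
wrist_force: [0.2, 0.9, 0.5]
gripper_width: 0.508
gripper_force: 0.0
```

```bash
python3 -c "
from h import *
go(.4556,-.1342,.018,158.5)"
```

```text
t 13.28 pos [ 0.454  -0.1349  0.0707] shift cm [-0.1178 -0.1178  5.2673] turn [-0.001   0.0004 -0.0002] w 4.4158913201594014 F [0.2274 0.8903 0.5292] 0.0
```

Emit:
{"op": "drive_tool", "data": {
  "rows": [
    {"tx": -0.1, "ty": -0.11, "tz": 0.7, "ax": 0, "ay": 0, "az": 0, "claw": 4.4},
    {"tx": 0, "ty": 0, "tz": 1.5, "ax": 0, "ay": 0, "az": 0, "claw": 4.4},
    {"tx": 0, "ty": 0, "tz": 1.5, "ax": 0, "ay": 0, "az": 0, "claw": 4.4},
    {"tx": 0, "ty": 0, "tz": 1.5, "ax": 0, "ay": 0, "az": 0, "claw": 4.4},
    {"tx": 0, "ty": 0, "tz": 0, "ax": 0, "ay": 0, "az": 0, "claw": 4.4},
    {"tx": 0, "ty": 0, "tz": 0, "ax": 0, "ay": 0, "az": 0, "claw": 4.4}
  ]
}}

```text
time_s: 13.78
tcp_pos: [0.4548, -0.1344, 0.0179]
ee_rot: [[-0.367, -0.93, -0.001], [-0.93, 0.367, -0.0], [0.0, 0.001, -1.0]]
wrist_force: [-0.5, -0.0, 0.4]
gripper_width: 0.507
gripper_force: 0.0
```

Emit:
{"op": "drive_tool", "data": {
  "rows": [
    {"tx": 0, "ty": 0, "tz": 0, "ax": 0, "ay": 0, "az": 0, "claw": 3.2},
    {"tx": 0, "ty": 0, "tz": 0, "ax": 0, "ay": 0, "az": 0, "claw": 2.4},
    {"tx": 0, "ty": 0, "tz": 0, "ax": 0, "ay": 0, "az": 0, "claw": 1.8},
    {"tx": 0, "ty": 0, "tz": 0, "ax": 0, "ay": 0, "az": 0, "claw": 1.2},
    {"tx": 0, "ty": 0, "tz": 0, "ax": 0, "ay": 0, "az": 0, "claw": 1.2},
    {"tx": 0, "ty": 0, "tz": 0, "ax": 0, "ay": 0, "az": 0, "claw": 1.2}
  ]
}}

```text
time_s: 14.28
tcp_pos: [0.4554, -0.1344, 0.0188]
ee_rot: [[-0.367, -0.93, 0.001], [-0.93, 0.367, 0.0], [-0.001, -0.001, -1.0]]
wrist_force: [-1.0, 0.7, 3.6]
gripper_width: 0.245
gripper_force: 30.0
```

```bash
python3 -c "
from h import *
go(.4762,.1919,.019,172.2)
p,d=capture('scene')
cv2.imwrite('pics/a5.png',cv2.resize(p[180:330,200:400],(800,600),interpolation=cv2.INTER_CUBIC)[:,:,::-1])"
```

```text
t 14.28 pos [ 0.4554 -0.1344  0.0188] shift cm [-31.1186  10.0366  -0.0128] turn [-0.0014  0.0005 -0.2396] w 2.133439757188313 F [-1.0139  0.6651  3.5558] 30.000183298252523
```

View pics/a5.png

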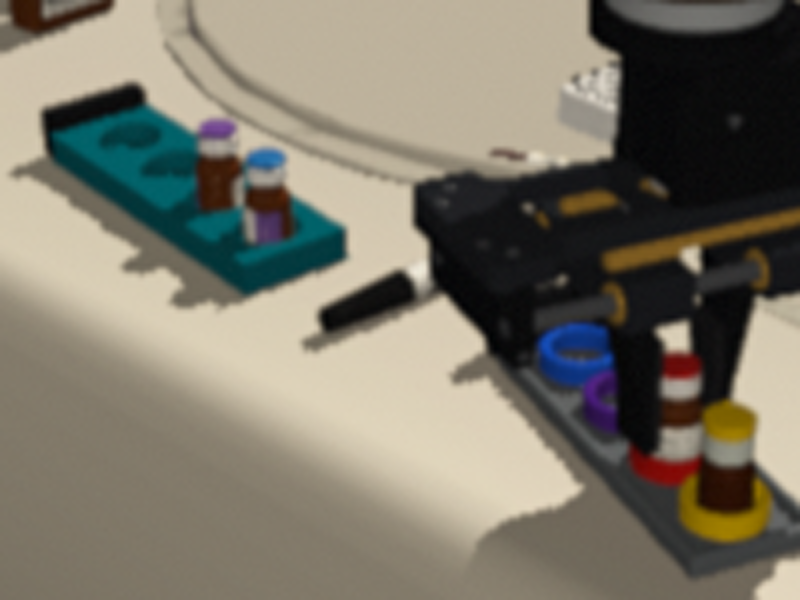

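Purple (218,165) and blue (267,195) stand upright in their wells, and red is gripped at (682,410). Lift and carry red.

Emit:
{"op": "drive_tool", "data": {
  "rows": [
    {"tx": 0, "ty": 0, "tz": -1, "ax": 0, "ay": 0, "az": 0, "claw": 1.2},
    {"tx": 0, "ty": 0, "tz": -2, "ax": 0, "ay": 0, "az": 0, "claw": 1.2},
    {"tx": 0, "ty": 0, "tz": -3, "ax": 0, "ay": 0, "az": 0, "claw": 1.2},
    {"tx": 0, "ty": 0, "tz": -2.5, "ax": 0, "ay": 0, "az": 0, "claw": 1.2},
    {"tx": -3, "ty": 1, "tz": 0, "ax": 0, "ay": 0, "az": 0, "claw": 1.2},
    {"tx": -3.6, "ty": 1.1, "tz": 0, "ax": 0, "ay": 0, "az": 0, "claw": 1.2},
    {"tx": -3.6, "ty": 1.2, "tz": 0, "ax": 0, "ay": 0, "az": 0, "claw": 1.2},
    {"tx": -3.6, "ty": 1.2, "tz": 0, "ax": 0, "ay": 0, "az": 0, "claw": 1.2},
    {"tx": -3.6, "ty": 1.2, "tz": 0, "ax": 0, "ay": 0, "az": 0, "claw": 1.2},
    {"tx": -3.6, "ty": 1.2, "tz": 0, "ax": 0, "ay": 0, "az": 0, "claw": 1.2}
  ]
}}

```text
time_s: 15.17
tcp_pos: [0.4674, 0.0879, 0.1033]
ee_rot: [[-0.367, -0.93, 0.0], [-0.93, 0.367, 0.0], [-0.0, -0.0, -1.0]]
wrist_force: [1.3, 0.3, -0.1]
gripper_width: 0.246
gripper_force: 30.0
```

Emit:
{"op": "drive_tool", "data": {
  "rows": [
    {"tx": -3.6, "ty": 1.1, "tz": 0, "ax": 0, "ay": 0, "az": 0, "claw": 1.2},
    {"tx": -3.5, "ty": 1.1, "tz": 0, "ax": 0, "ay": 0, "az": 0, "claw": 1.2},
    {"tx": -3.0, "ty": 0.9, "tz": 0, "ax": 0, "ay": 0, "az": 0, "claw": 1.2},
    {"tx": 0, "ty": 0, "tz": 0, "ax": 0, "ay": 0, "az": -0.08, "claw": 1.2},
    {"tx": 0, "ty": 0, "tz": 0, "ax": 0, "ay": 0, "az": -0.08, "claw": 1.2},
    {"tx": 0, "ty": 0, "tz": 0, "ax": 0, "ay": 0, "az": -0.08, "claw": 1.2},
    {"tx": 0, "ty": 0, "tz": 0, "ax": 0, "ay": 0, "az": 0, "claw": 1.2},
    {"tx": 0, "ty": 0, "tz": 0, "ax": 0, "ay": 0, "az": 0, "claw": 1.2},
    {"tx": 0, "ty": 0, "tz": 0, "ax": 0, "ay": 0, "az": 0, "claw": 1.2},
    {"tx": 0, "ty": 0, "tz": 0, "ax": 0, "ay": 0, "az": 0, "claw": 1.2}
  ]
}}

```text
time_s: 16.0
tcp_pos: [0.4761, 0.1914, 0.1033]
ee_rot: [[-0.137, -0.991, 0.0], [-0.991, 0.137, 0.0], [-0.0, -0.0, -1.0]]
wrist_force: [-0.3, 0.7, -0.1]
gripper_width: 0.246
gripper_force: 30.0
```

```bash
python3 -c "
from h import *
go(.4762,.1919,.020,172.2)"
```

```text
t 16.0 pos [0.4761 0.1914 0.1033] shift cm [-0.0533  0.0019  8.327 ] turn [-0.0003  0.0002 -0.0014] w 2.1398947416462817 F [-0.3436  0.6817 -0.1003] 30.00010470394045
```

Aligned. Lower to about 1 mm above the floor, check, then release.

Emit:
{"op": "drive_tool", "data": {
  "rows": [
    {"tx": -0.05, "ty": 0, "tz": 2, "ax": 0, "ay": 0, "az": 0, "claw": 1.2},
    {"tx": 0, "ty": 0, "tz": 2, "ax": 0, "ay": 0, "az": 0, "claw": 1.2},
    {"tx": 0, "ty": 0, "tz": 1.5, "ax": 0, "ay": 0, "az": 0, "claw": 1.2},
    {"tx": 0, "ty": 0, "tz": 1, "ax": 0, "ay": 0, "az": 0, "claw": 1.2},
    {"tx": 0, "ty": 0, "tz": 0.8, "ax": 0, "ay": 0, "az": 0, "claw": 1.2},
    {"tx": 0, "ty": 0, "tz": 0.6, "ax": 0, "ay": 0, "az": 0, "claw": 1.2},
    {"tx": 0, "ty": 0, "tz": 0.4, "ax": 0, "ay": 0, "az": 0, "claw": 1.2},
    {"tx": 0, "ty": 0, "tz": 0, "ax": 0, "ay": 0, "az": 0, "claw": 1.2},
    {"tx": 0, "ty": 0, "tz": 0, "ax": 0, "ay": 0, "az": 0, "claw": 1.2}
  ]
}}

```text
time_s: 16.75
tcp_pos: [0.4765, 0.1923, 0.0206]
ee_rot: [[-0.136, -0.991, 0.001], [-0.991, 0.136, 0.0], [-0.001, -0.001, -1.0]]
wrist_force: [0.6, -0.6, 0.0]
gripper_width: 0.24
gripper_force: 30.0
```

```bash
python3 -c "
from h import *
go(.4762,.1919,.020,172.2)"
```

```text
t 16.75 pos [0.4765 0.1923 0.0206] shift cm [0.0406 0.0293 0.0577] turn [-0.0009  0.0006  0.0002] w 2.092140192543293 F [ 0.5962 -0.6036  0.0397] 30.000051953829825
```

Emit:
{"op": "drive_tool", "data": {
  "rows": [
    {"tx": 0, "ty": 0, "tz": 0.1, "ax": 0, "ay": 0, "az": 0, "claw": 1.2},
    {"tx": 0, "ty": 0, "tz": 0, "ax": 0, "ay": 0, "az": 0, "claw": 1.2},
    {"tx": 0, "ty": 0, "tz": 0, "ax": 0, "ay": 0, "az": 0, "claw": 2.3},
    {"tx": 0, "ty": 0, "tz": 0, "ax": 0, "ay": 0, "az": 0, "claw": 2.8},
    {"tx": 0, "ty": 0, "tz": 0, "ax": 0, "ay": 0, "az": 0, "claw": 3.6},
    {"tx": 0, "ty": 0, "tz": 0, "ax": 0, "ay": 0, "az": 0, "claw": 4.4},
    {"tx": 0, "ty": 0, "tz": 0, "ax": 0, "ay": 0, "az": 0, "claw": 4.4},
    {"tx": 0, "ty": 0, "tz": -2, "ax": 0, "ay": 0, "az": 0, "claw": 4.4},
    {"tx": 0, "ty": 0, "tz": -3, "ax": 0, "ay": 0, "az": 0, "claw": 4.4},
    {"tx": 0, "ty": 0, "tz": -3, "ax": 0, "ay": 0, "az": 0, "claw": 4.4}
  ]
}}

```text
time_s: 17.58
tcp_pos: [0.4755, 0.1915, 0.0994]
ee_rot: [[-0.136, -0.991, -0.002], [-0.991, 0.136, -0.002], [0.002, 0.002, -1.0]]
wrist_force: [1.1, -0.4, 0.1]
gripper_width: 0.502
gripper_force: 0.0
```

Emit:
{"op": "drive_tool", "data": {
  "rows": [
    {"tx": 0, "ty": 0, "tz": 0, "ax": 0, "ay": 0, "az": 0, "claw": 4.4},
    {"tx": 0, "ty": 0, "tz": 0, "ax": 0, "ay": 0, "az": 0, "claw": 4.4}
  ]
}}

```text
time_s: 17.75
tcp_pos: [0.4772, 0.1929, 0.1012]
ee_rot: [[-0.136, -0.991, 0.004], [-0.991, 0.136, 0.003], [-0.004, -0.004, -1.0]]
wrist_force: [0.3, -0.2, -0.5]
gripper_width: 0.503
gripper_force: 0.0
```

```bash
python3 -c "
from h import *
go(.4410,-.1713,.018,158.5)"
```

```text
t 17.75 pos [0.4772 0.1929 0.1012] shift cm [36.6052 -1.3236  8.1825] turn [-0.0031  0.0042  0.2393] w 4.37684282934315 F [ 0.3107 -0.1538 -0.5094] 0.0
```

Emit:
{"op": "drive_tool", "data": {
  "rows": [
    {"tx": 3.66, "ty": -0.13, "tz": 0, "ax": 0, "ay": 0, "az": 0, "claw": 4.4},
    {"tx": 3.66, "ty": -0.13, "tz": 0, "ax": 0, "ay": 0, "az": 0, "claw": 4.4},
    {"tx": 3.66, "ty": -0.13, "tz": 0, "ax": 0, "ay": 0, "az": 0, "claw": 4.4},
    {"tx": 3.66, "ty": -0.13, "tz": 0, "ax": 0, "ay": 0, "az": 0, "claw": 4.4},
    {"tx": 3.66, "ty": -0.13, "tz": 0, "ax": 0, "ay": 0, "az": 0, "claw": 4.4},
    {"tx": 3.66, "ty": -0.13, "tz": 0, "ax": 0, "ay": 0, "az": 0, "claw": 4.4},
    {"tx": 3.66, "ty": -0.13, "tz": 0, "ax": 0, "ay": 0, "az": 0, "claw": 4.4},
    {"tx": 3.66, "ty": -0.13, "tz": 0, "ax": 0, "ay": 0, "az": 0, "claw": 4.4},
    {"tx": 3.66, "ty": -0.13, "tz": 0, "ax": 0, "ay": 0, "az": 0, "claw": 4.4},
    {"tx": 3.66, "ty": -0.13, "tz": 0, "ax": 0, "ay": 0, "az": 0, "claw": 4.4}
  ]
}}

```text
time_s: 18.58
tcp_pos: [0.438, -0.1739, 0.0981]
ee_rot: [[-0.136, -0.991, -0.002], [-0.991, 0.136, 0.001], [-0.0, 0.002, -1.0]]
wrist_force: [1.6, 0.7, -0.0]
gripper_width: 0.509
gripper_force: 0.0
```

Emit:
{"op": "drive_tool", "data": {
  "rows": [
    {"tx": 0, "ty": 0, "tz": 0, "ax": 0, "ay": 0, "az": 0.08, "claw": 4.4},
    {"tx": 0, "ty": 0, "tz": 0, "ax": 0, "ay": 0, "az": 0.08, "claw": 4.4},
    {"tx": 0, "ty": 0, "tz": 1, "ax": 0, "ay": 0, "az": 0.08, "claw": 4.4},
    {"tx": 0, "ty": 0, "tz": 2, "ax": 0, "ay": 0, "az": 0, "claw": 4.4},
    {"tx": 0, "ty": 0, "tz": 0, "ax": 0, "ay": 0, "az": 0, "claw": 4.4},
    {"tx": 0, "ty": 0, "tz": 0, "ax": 0, "ay": 0, "az": 0, "claw": 4.4},
    {"tx": 0, "ty": 0, "tz": 0, "ax": 0, "ay": 0, "az": 0, "claw": 4.4},
    {"tx": 0, "ty": 0, "tz": 0, "ax": 0, "ay": 0, "az": 0, "claw": 4.4}
  ]
}}

```text
time_s: 19.25
tcp_pos: [0.44, -0.1723, 0.0698]
ee_rot: [[-0.367, -0.93, 0.001], [-0.93, 0.367, -0.0], [-0.0, -0.001, -1.0]]
wrist_force: [-1.1, 0.1, 0.3]
gripper_width: 0.507
gripper_force: 0.0
```

```bash
python3 -c "
from h import *
go(.4410,-.1713,.018,158.5)"
```

```text
t 19.25 pos [ 0.44   -0.1723  0.0698] shift cm [-0.125  -0.0539  5.176 ] turn [-0.0013  0.0005 -0.0002] w 4.410994325891331 F [-1.0516  0.086   0.3294] 0.0
```

Emit:
{"op": "drive_tool", "data": {
  "rows": [
    {"tx": -0.12, "ty": -0.05, "tz": 0.6, "ax": 0, "ay": 0, "az": 0, "claw": 4.4},
    {"tx": 0, "ty": 0, "tz": 1.5, "ax": 0, "ay": 0, "az": 0, "claw": 4.4},
    {"tx": 0, "ty": 0, "tz": 1.5, "ax": 0, "ay": 0, "az": 0, "claw": 4.4},
    {"tx": 0, "ty": 0, "tz": 1.5, "ax": 0, "ay": 0, "az": 0, "claw": 4.4},
    {"tx": 0, "ty": 0, "tz": 0, "ax": 0, "ay": 0, "az": 0, "claw": 4.4},
    {"tx": 0, "ty": 0, "tz": 0, "ax": 0, "ay": 0, "az": 0, "claw": 4.4}
  ]
}}

```text
time_s: 19.75
tcp_pos: [0.4402, -0.1713, 0.018]
ee_rot: [[-0.367, -0.93, -0.001], [-0.93, 0.367, 0.0], [0.0, 0.001, -1.0]]
wrist_force: [-0.1, 0.6, 0.8]
gripper_width: 0.501
gripper_force: 0.0
```

Emit:
{"op": "drive_tool", "data": {
  "rows": [
    {"tx": 0, "ty": 0, "tz": 0, "ax": 0, "ay": 0, "az": 0, "claw": 3.2},
    {"tx": 0, "ty": 0, "tz": 0, "ax": 0, "ay": 0, "az": 0, "claw": 2.4},
    {"tx": 0, "ty": 0, "tz": 0, "ax": 0, "ay": 0, "az": 0, "claw": 1.8},
    {"tx": 0, "ty": 0, "tz": 0, "ax": 0, "ay": 0, "az": 0, "claw": 1.2},
    {"tx": 0, "ty": 0, "tz": 0, "ax": 0, "ay": 0, "az": 0, "claw": 1.2},
    {"tx": 0, "ty": 0, "tz": 0, "ax": 0, "ay": 0, "az": 0, "claw": 1.2}
  ]
}}

```text
time_s: 20.25
tcp_pos: [0.4408, -0.1714, 0.0188]
ee_rot: [[-0.367, -0.93, 0.001], [-0.93, 0.367, 0.0], [-0.001, -0.001, -1.0]]
wrist_force: [-0.3, 1.0, 4.2]
gripper_width: 0.245
gripper_force: 30.0
```

```bash
python3 -c "
from h import *
go(.4816,.2315,.019,172.2)
p,d=capture('scene')
cv2.imwrite('pics/a6.png',cv2.resize(p[180:330,200:400],(800,600),interpolation=cv2.INTER_CUBIC)[:,:,::-1])"
```

```text
t 20.25 pos [ 0.4408 -0.1714  0.0188] shift cm [-38.9736  10.9886  -0.0136] turn [-0.0014  0.0004 -0.2396] w 2.1327748106920774 F [-0.2779  0.9974  4.1972] 29.999444070272148
```

View pics/a6.png

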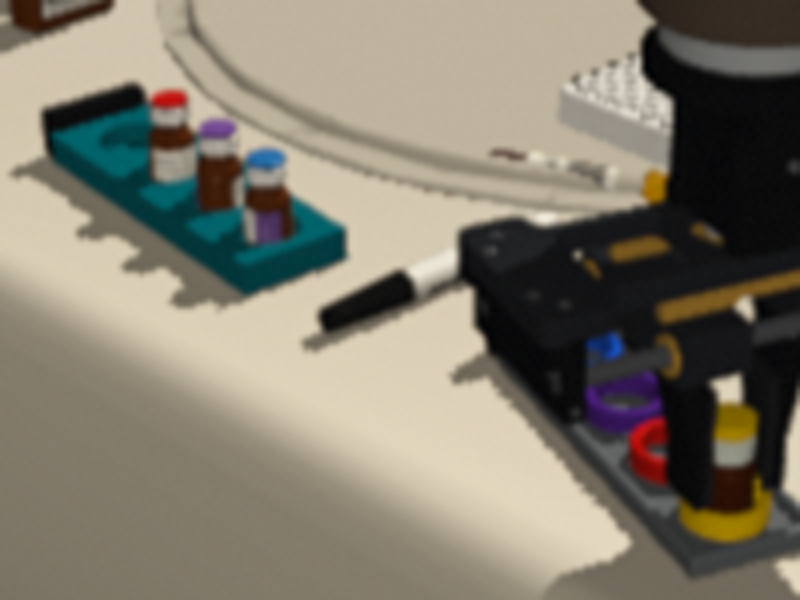

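Red, purple and blue stand in their wells, at (170,135), (218,165) and (267,195). Yellow is gripped at (735,455).

Emit:
{"op": "drive_tool", "data": {
  "rows": [
    {"tx": 0, "ty": 0, "tz": -1, "ax": 0, "ay": 0, "az": 0, "claw": 1.2},
    {"tx": 0, "ty": 0, "tz": -2, "ax": 0, "ay": 0, "az": 0, "claw": 1.2},
    {"tx": 0, "ty": 0, "tz": -3, "ax": 0, "ay": 0, "az": 0, "claw": 1.2},
    {"tx": 0, "ty": 0, "tz": -2.5, "ax": 0, "ay": 0, "az": 0, "claw": 1.2},
    {"tx": -3, "ty": 1, "tz": 0, "ax": 0, "ay": 0, "az": 0, "claw": 1.2},
    {"tx": -3.6, "ty": 1, "tz": 0, "ax": 0, "ay": 0, "az": 0, "claw": 1.2},
    {"tx": -3.6, "ty": 1, "tz": 0, "ax": 0, "ay": 0, "az": 0, "claw": 1.2},
    {"tx": -3.6, "ty": 1, "tz": 0, "ax": 0, "ay": 0, "az": 0, "claw": 1.2},
    {"tx": -3.6, "ty": 1, "tz": 0, "ax": 0, "ay": 0, "az": 0, "claw": 1.2},
    {"tx": -3.6, "ty": 1, "tz": 0, "ax": 0, "ay": 0, "az": 0, "claw": 1.2}
  ]
}}

```text
time_s: 21.13
tcp_pos: [0.4613, 0.0477, 0.1033]
ee_rot: [[-0.367, -0.93, 0.001], [-0.93, 0.367, 0.0], [-0.001, -0.0, -1.0]]
wrist_force: [0.9, -1.1, -0.3]
gripper_width: 0.241
gripper_force: 30.0
```

Emit:
{"op": "drive_tool", "data": {
  "rows": [
    {"tx": -3.6, "ty": 1, "tz": 0, "ax": 0, "ay": 0, "az": 0, "claw": 1.2},
    {"tx": -3.6, "ty": 1, "tz": 0, "ax": 0, "ay": 0, "az": 0, "claw": 1.2},
    {"tx": -3.6, "ty": 1, "tz": 0, "ax": 0, "ay": 0, "az": 0, "claw": 1.2},
    {"tx": -3.6, "ty": 1, "tz": 0, "ax": 0, "ay": 0, "az": 0, "claw": 1.2},
    {"tx": -3.55, "ty": 1, "tz": 0, "ax": 0, "ay": 0, "az": 0, "claw": 1.2},
    {"tx": 0, "ty": 0, "tz": 0, "ax": 0, "ay": 0, "az": -0.08, "claw": 1.2},
    {"tx": 0, "ty": 0, "tz": 0, "ax": 0, "ay": 0, "az": -0.08, "claw": 1.2},
    {"tx": 0, "ty": 0, "tz": 0, "ax": 0, "ay": 0, "az": -0.08, "claw": 1.2},
    {"tx": 0, "ty": 0, "tz": 0, "ax": 0, "ay": 0, "az": 0, "claw": 1.2},
    {"tx": 0, "ty": 0, "tz": 0, "ax": 0, "ay": 0, "az": 0, "claw": 1.2}
  ]
}}

```text
time_s: 21.97
tcp_pos: [0.4808, 0.2312, 0.103]
ee_rot: [[-0.138, -0.99, -0.0], [-0.99, 0.138, -0.0], [0.0, 0.0, -1.0]]
wrist_force: [-0.2, -0.7, -0.6]
gripper_width: 0.245
gripper_force: 30.0
```

Emit:
{"op": "drive_tool", "data": {
  "rows": [
    {"tx": 0, "ty": 0, "tz": 0, "ax": 0, "ay": 0, "az": 0, "claw": 1.2},
    {"tx": 0, "ty": 0, "tz": 0, "ax": 0, "ay": 0, "az": 0, "claw": 1.2}
  ]
}}

```text
time_s: 22.13
tcp_pos: [0.4811, 0.2311, 0.1033]
ee_rot: [[-0.137, -0.991, 0.0], [-0.991, 0.137, 0.0], [-0.0, -0.0, -1.0]]
wrist_force: [0.1, 0.2, -0.2]
gripper_width: 0.245
gripper_force: 30.0
```

```bash
python3 -c "
from h import *
go(.4816,.2315,.020,172.2)"
```

```text
t 22.13 pos [0.4811 0.2311 0.1033] shift cm [-0.0496 -0.0453  8.3272] turn [-0.0003  0.0002 -0.0014] w 2.129954847122296 F [ 0.137   0.1997 -0.2417] 29.999629156664014
```

Emit:
{"op": "drive_tool", "data": {
  "rows": [
    {"tx": -0.05, "ty": -0.04, "tz": 2, "ax": 0, "ay": 0, "az": 0, "claw": 1.2},
    {"tx": 0, "ty": 0, "tz": 2, "ax": 0, "ay": 0, "az": 0, "claw": 1.2},
    {"tx": 0, "ty": 0, "tz": 1.5, "ax": 0, "ay": 0, "az": 0, "claw": 1.2},
    {"tx": 0, "ty": 0, "tz": 1, "ax": 0, "ay": 0, "az": 0, "claw": 1.2},
    {"tx": 0, "ty": 0, "tz": 0.8, "ax": 0, "ay": 0, "az": 0, "claw": 1.2},
    {"tx": 0, "ty": 0, "tz": 0.6, "ax": 0, "ay": 0, "az": 0, "claw": 1.2},
    {"tx": 0, "ty": 0, "tz": 0.4, "ax": 0, "ay": 0, "az": 0, "claw": 1.2},
    {"tx": 0, "ty": 0, "tz": 0, "ax": 0, "ay": 0, "az": 0, "claw": 1.2},
    {"tx": 0, "ty": 0, "tz": 0, "ax": 0, "ay": 0, "az": 0, "claw": 1.2}
  ]
}}

```text
time_s: 22.88
tcp_pos: [0.4819, 0.232, 0.0206]
ee_rot: [[-0.136, -0.991, 0.001], [-0.991, 0.136, 0.001], [-0.001, -0.001, -1.0]]
wrist_force: [-0.2, 1.3, 0.9]
gripper_width: 0.242
gripper_force: 30.0
```

```bash
python3 -c "
from h import *
go(.4816,.2315,.020,172.2)"
```

```text
t 22.88 pos [0.4819 0.232  0.0206] shift cm [0.05   0.0212 0.064 ] turn [-0.0009  0.0007  0.0002] w 2.1054471661336045 F [-0.2267  1.2672  0.8873] 29.999552867375314
```

Emit:
{"op": "drive_tool", "data": {
  "rows": [
    {"tx": 0, "ty": 0, "tz": 0.1, "ax": 0, "ay": 0, "az": 0, "claw": 1.2},
    {"tx": 0, "ty": 0, "tz": 0, "ax": 0, "ay": 0, "az": 0, "claw": 1.2},
    {"tx": 0, "ty": 0, "tz": 0, "ax": 0, "ay": 0, "az": 0, "claw": 2.3},
    {"tx": 0, "ty": 0, "tz": 0, "ax": 0, "ay": 0, "az": 0, "claw": 2.8},
    {"tx": 0, "ty": 0, "tz": 0, "ax": 0, "ay": 0, "az": 0, "claw": 3.6},
    {"tx": 0, "ty": 0, "tz": 0, "ax": 0, "ay": 0, "az": 0, "claw": 4.4},
    {"tx": 0, "ty": 0, "tz": 0, "ax": 0, "ay": 0, "az": 0, "claw": 4.4},
    {"tx": 0, "ty": 0, "tz": -2, "ax": 0, "ay": 0, "az": 0, "claw": 4.4},
    {"tx": 0, "ty": 0, "tz": -3, "ax": 0, "ay": 0, "az": 0, "claw": 4.4},
    {"tx": 0, "ty": 0, "tz": -3, "ax": 0, "ay": 0, "az": 0, "claw": 4.4}
  ]
}}

```text
time_s: 23.72
tcp_pos: [0.4809, 0.2311, 0.0994]
ee_rot: [[-0.136, -0.991, -0.002], [-0.991, 0.136, -0.002], [0.002, 0.002, -1.0]]
wrist_force: [2.0, 0.8, 0.6]
gripper_width: 0.498
gripper_force: 0.0
```

Emit:
{"op": "drive_tool", "data": {
  "rows": [
    {"tx": 3.5, "ty": 0, "tz": -2, "ax": 0, "ay": 0, "az": 0, "claw": 4.4},
    {"tx": 3.5, "ty": 0, "tz": -2, "ax": 0, "ay": 0, "az": 0, "claw": 4.4},
    {"tx": 3.5, "ty": 0, "tz": -1, "ax": 0, "ay": 0, "az": 0, "claw": 4.4},
    {"tx": 3.5, "ty": 0, "tz": 0, "ax": 0, "ay": 0, "az": 0, "claw": 4.4},
    {"tx": 3.5, "ty": 0, "tz": 0, "ax": 0, "ay": 0, "az": 0, "claw": 4.4},
    {"tx": 3.5, "ty": 0, "tz": 0, "ax": 0, "ay": 0, "az": 0, "claw": 4.4},
    {"tx": 3.5, "ty": 0, "tz": 0, "ax": 0, "ay": 0, "az": 0, "claw": 4.4},
    {"tx": 3.5, "ty": 0, "tz": 0, "ax": 0, "ay": 0, "az": 0, "claw": 4.4},
    {"tx": 3.5, "ty": 0, "tz": 0, "ax": 0, "ay": 0, "az": 0, "claw": 4.4},
    {"tx": 3.5, "ty": 0, "tz": 0, "ax": 0, "ay": 0, "az": 0, "claw": 4.4}
  ]
}}

```text
time_s: 24.55
tcp_pos: [0.4334, -0.1166, 0.1495]
ee_rot: [[-0.135, -0.991, 0.001], [-0.991, 0.135, 0.0], [-0.0, -0.001, -1.0]]
wrist_force: [1.2, 0.0, 0.5]
gripper_width: 0.508
gripper_force: 0.0
```

Emit:
{"op": "drive_tool", "data": {
  "rows": [
    {"tx": 0, "ty": 0, "tz": 0, "ax": 0, "ay": 0, "az": 0, "claw": 4.4},
    {"tx": 0, "ty": 0, "tz": 0, "ax": 0, "ay": 0, "az": 0, "claw": 4.4},
    {"tx": 0, "ty": 0, "tz": 0, "ax": 0, "ay": 0, "az": 0, "claw": 4.4}
  ]
}}

```text
time_s: 24.8
tcp_pos: [0.4341, -0.115, 0.1492]
ee_rot: [[-0.136, -0.991, 0.001], [-0.991, 0.136, 0.0], [-0.0, -0.001, -1.0]]
wrist_force: [0.5, 1.2, 0.4]
gripper_width: 0.506
gripper_force: 0.0
```

```bash
python3 -c "
from h import *
p,d=capture('scene'); q,e=capture('top'); X=cloud('scene',d)
W={'blue':(.4654,.1125),'purple':(.4708,.1523),'red':(.4762,.1919),'yellow':(.4816,.2315)}
C={}
for c in HUE:
  r=[]
  for n,im,dd in(('top',q,e),('scene',p,d)):
    Z=cloud(n,dd); m=mask(im,c,(195,235,296,290) if n=='top' else (205,190,290,252),70,35)&(Z[...,2]>.042)&(Z[...,2]<.06)&(np.hypot(Z[...,0]-W[c][0],Z[...,1]-W[c][1])<.02)
    v,u=np.where(m); r.append((u.mean(),v.mean()) if len(u) else (np.nan,np.nan))
  try: t,miss=tri(*r); print(c,t,miss,(t[:2]-W[c])*1000)
  except Exception as x: print(c,r,x)
im=np.hstack([cv2.resize(p[190:262,200:300],(400,288)),cv2.resize(q[232:292,195:300],(400,288))])
cv2.imwrite('pics/a7.png',im[:,:,::-1])"
```

```text
red [0.4789 0.1948 0.0473] 0.0015225327242377358 [2.7049 2.8528]
purple [(nan, nan), (np.float64(253.77777777777777), np.float64(211.74074074074073))] SVD did not converge in Linear Least Squares
blue [(nan, nan), (np.float64(266.125), np.float64(219.0))] SVD did not converge in Linear Least Squares
yellow [0.4832 0.2319 0.046 ] 0.0004556826564986736 [1.6033 0.3952]
 ** On entry to DLASCL parameter number  4 had an illegal value
 ** On entry to DLASCL parameter number  4 had an illegal value
 ** On entry to DLASCL parameter number  4 had an illegal value
 ** On entry to DLASCL parameter number  4 had an illegal value
 ** On entry to DLASCL parameter number  5 had an illegal value
 ** On entry to DLASCL parameter number  4 had an illegal value
 ** On entry to DLASCL parameter number  4 had an illegal value
 ** On entry to DLASCL parameter number  4 had an illegal value
 ** On entry to DLASCL parameter number  4 had an illegal value
 ** On entry to DLASCL parameter number  4 had an illegal value
 ** On entry to DLASCL parameter number  5 had an illegal value
 ** On entry to DLASCL parameter number  4 had an illegal value
```

View pics/a7.png

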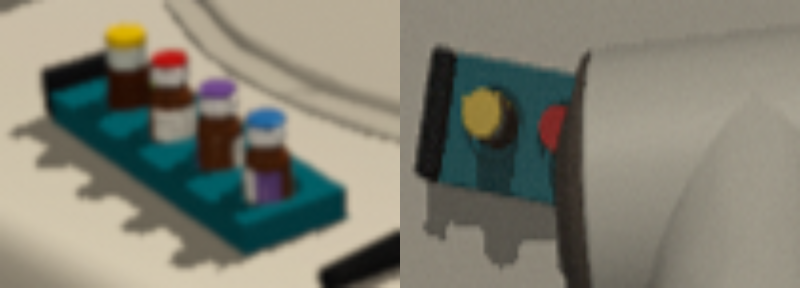

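In the left half all four stand upright in the rack, from the black block: yellow (127,65), red (172,95), purple (218,125), blue (267,155). Yellow and red cap heights match floor seating, and earlier depth put blue's cap top at 51.5 mm. The arm is clear, so I hand in.

```bash
python3 -c "
from station import *
print(finish_job())"
```

```text
the job is handed in; nothing more can be done
None
```

All four vials now stand upright in the teal rack in reverse order (from its black block: yellow, red, purple, blue), and the job was handed in at about 25 s of the 109 s allowed; no verdict came back.

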